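Load a nameplate blank from the sloping rack onto the shims in the marking cradle

ROBOT

A 6-joint arm with a two-finger parallel gripper is mounted at the origin on the work surface. World frame = base frame: x ahead of the robot, y to its left, z up, the work surface at z = 0. Lengths are in m, angles in rad, forces in N, time in s.
With the tool pointing down it reaches from about 0.35 to 0.975 m from the base axis. Payload 7.1 kg.
Tool frame: the origin (TCP) lies between the finger pads; the fingertips stand 22 mm ahead of it and the grasp point (between the pads) lies 3 mm ahead of it; z points along the fingers, y is the line along which they close (so a half turn about z gives the same grasp; the last joint's range is limited). The gripper opens to 88 mm and grips with 3 to 60 N. Pads are 20 mm wide; open, the fingers measure 115 mm over their backs; the gripper's body (75 mm by 178 mm) begins 61 mm behind the grasp point.
Start: joints at [1.244, 0.423, 1.63, -0, 1.089, -0.019], TCP at [0.189, 0.596, 0.245] pointing down, gripper open.
Joint ranges: [-3, 3], [-0.9, 2.11], [0.09, 2.58], [-1.31, 4.45], [0.11, 2.69], [-2.54, 2.54]. Speed limits (rad/s): [2.39, 2.39, 3.01, 3.14, 3.14, 3.14].

INTERFACE

Orientations are given as a rotation vector (axis times angle).
In Python, from rig import env, cams gives the robot as it stands.
- The arm moves only by the tool apply_moves, never from a script. Its arguments are lists of equal length, an entry for each row: "xyz": the shift along the tool's x, y, z in mm, a list of three; "spin": the turn about the tool's z in degrees. In form: {"xyz": [[x, y, z], ...], "spin": [spin, ...]}. A call has 1 to 12 rows; each row is the pose to reach, as a shift and turn from the pose commanded when the call began, along the tool's axes at that moment; what a row does not reach only later rows make up. A row lasts 1/10 s, in which the tool goes at most 50 mm and 8.59 degrees, less where a joint would pass 70% of its speed; a pose out of reach is approached as far as the arm can. A call with a gripper value outside its range is refused whole. "grip" is the opening in per cent of the stroke, from 0 (shut) to 100 (fully open), set as the call begins (left out, the last holds). The fingers move at their own pace and stop on an object; "grip_force" is the grip in N (left out, the last holds). Time passes only in rows, so rows that repeat a pose let the fingers close. It gives the time, the measured TCP pose, the force, the opening and the grip force at its end, in the units of the state.
- env.read_state(): the state, without advancing time (a new reading comes with each control period).
- cams.snapshot(name): name is "side" or "top" or "wrist"; returns a dict with "img" (420x560x3 uint8, blue, green, red), "intrinsics" (3x3 intrinsics, pixels), "dist" ([k1, k2, p1, p2, k3] as OpenCV has them; the pictures are not rectified), "rvec" (rotation vector, rad) and "tvec" (3), from world to camera coordinates, as OpenCV has them; the wrist camera has in their place "T_tool_cam" (4x4, takes a point from camera to tool coordinates, whose origin is the TCP and whose axes are the flange's). Camera axes: x right, y down, z forward; pixel columns grow to the right and rows downward; lengths in m; the calibration is good to about 2 mm. A picture is of the moment at which its call begins: read the wrist's pose just before it. There is no depth.
- env.finish_job(): hands the job in; it is judged then, once.
The state is a dict: "clock": time; "qpos": joint angles; "joint_vel": joint speeds; "joint_torque": joint torques, N m; "tcp_pos": TCP position; "eef_rot": TCP orientation; "wrist_force": force on the tool from outside, world axes, zero at the start; "torque": the same for the moment, N m; "width": opening from 0.0 (shut) to 1.0 (fully open); "grip_force": force on a finger pad.
Only numpy, scipy, OpenCV 4.12 (cv2) and the standard library are available. Lean on these libraries where they do the work, as an engineer would, in place of code of your own. Each camera call takes 0.05 s, during which the arm holds its last target. There are 200 camera calls.

TASK

Lift the rack's barrel-bolt handle out of its notch and draw the bolt fully out, then slide the aluminium plate along its ledge until its end sticks out well past the rack's open end, so that it can be gripped there. Carry it to the marking cradle and, still holding it, set it down on the ledge leaning flat against the front of the two steel shims, centred on them and square to the cradle, then let go. Leave the bolt drawn, both shims where they are in the cradle, and the flask, tape roll and mouse alone; do not drop the plate.

Things in the scene. Friction and masses are not known exactly. Their poses are not given: they have to be found in the camera images.
- rack: Fixed dark-steel sloping feed rack. z up, +x the way its slope faces (away from the robot), +y along the ledge to its open end. Origin at table height below the corner line of backrest and ledge (z 60 mm, x 0). Solid backrest 115 mm up-slope (-0.423, 0, 0.906), out of face (0.906, 0, 0.423), 65 deg from level. Ledge square to it, 30 mm deep. Both end at y -135 (end wall, inner face y -127, 16 mm high) and y +115.
- rack_end (a point): The corner line at the rack's open end (rack frame x 0, y +115, z +60 mm). Beyond it, along +y, there is nothing behind, below or beside the slope but the bolt and its bracket (bracket x +30 to +120, y +112 to +146, top z 112 mm in the rack's frame).
- bolt_axis (a point): Point on the fixed axis of the bolt where its handle is when shut: x +45, y +123, z +100 mm in the rack's frame. The bolt lies along the rack's x; shut, its rod crosses in front of the open end and stops the plate.
- bolt (a joint): Slide of the steel barrel bolt (rod 12 mm in diameter), m: 0 shut, 0.06 fully out, drawn along the rack's +x, away from the robot. About 1.5 N of friction. Locked at 0 while the handle lies in its notch.
- bolt_handle (a joint): Angle of the bolt's handle about the bolt axis, rad: 0 level in the notch, pointing to the rack's +y; 1.57 straight up; stop at 1.7. The notch walls let it slide along only above about 0.9 rad. A second notch takes it at the fully-out end. Turns easily and stays about where it is left.
- knob (a point): Centre of the black ball knob, 20 mm in diameter, on the end of the bolt handle (8 mm stem), 45 mm from the bolt axis. With the handle down: x +45, y +168, z +100 mm in the rack's frame, free space all round it.
- plate: Loose bare aluminium plate 160 x 100 x 6 mm, 0.17 to 0.35 kg, leaning on the rack, long lower edge on the ledge. Origin: middle of its lower back edge. Axes parallel to the rack's while it leans there: y along its length, up-slope (-0.423, 0, 0.906), thickness along (0.906, 0, 0.423). At the start its +y end is 10 to 30 mm short of the open end, its -y end 45 mm or more from the end wall.
- plate_mid (a point): Middle of the plate: 50 mm up-slope from its origin, half-way through its thickness.
- cradle: Fixed marking cradle, narrow steel backrest on an aluminium base. Frame as the rack's: origin at table height below its corner line (z 60 mm), z up, +x the way it faces, y along the ledge. Backrest y -30 to +30, 82 mm up the same 65 deg slope; ledge y -55 to +55, 41 mm deep. Beside the backrest is free space.
- seat (a point): Where the plate's origin belongs when loaded on the front of both shims: x +14.5, y 0, z +67 mm in the cradle's frame, the plate's axes parallel to the cradle's. The plate's ends then stand 50 mm free on each side of the shims.
- shim1: Loose steel shim 60 wide x 85 x 8 mm, leaning on the cradle's backrest. Origin: middle of its lower back edge, z +60 mm in the cradle's frame; axes as the cradle's.
- shim2: A like shim leaning on the front of shim1, 8 mm farther out along (0.906, 0, 0.423).
- flask: Green drinking flask, 68 mm in diameter, about 190 mm tall. Leave alone. Origin under its centre.
- tape: Orange roll of tape lying flat, 90 mm in diameter, 48 mm tall. Leave alone. Origin under its centre.
- mouse: Black computer mouse, 105 x 62 x 31 mm. Leave alone. Origin under its centre.
Things that resemble listed ones, but are neither listed nor needed, are in the scene too. What is shaped like the shim2 but turquoise is not meant.

How it is judged:
By the outcome, as a careful person would: the job done as asked, in the order asked, and still so for the second after the job is handed in, with the robot touching nothing.
It also fails if it takes over 72 s, if anything falls off the work surface, if the arm or the gripper's body presses on something with over 40 N, if the wrist force passes 120 N, or if a joint passes its speed limit or range.

## Working session

There is one attempt and no reset: what is moved stays moved. The work goes in short steps, Python scripts to look and compute and a tool call to move; the robot and the scene stay as the last step left them, time stands still between calls to the robot, and variables do not carry over. Pictures are saved under pics/ and viewed, at most 10 in all, crops included, and the job is handed in when it is done.

Besides the shell and the picture viewer there is one more tool, called after "Call:" as name(argument=value, ...), one argument or row to a line, values as JSON. apply_moves: Moves the arm, as the interface text tells. Its arguments: {"type":"object","properties":{"xyz":{"type":"array"},"spin":{"type":"array"},"grip":{"type":"number"},"grip_force":{"type":"number"}},"required":["xyz","spin"]}

```bash
ls; mkdir -p pics; python3 - <<'E'
from rig import env,cams
import cv2,numpy as np
s=env.read_state();print(s)
for n in("side","top"):
    d=cams.snapshot(n);cv2.imwrite(f"pics/{n}0.png",d["img"]);np.savez(f"pics/{n}0.npz",**d)
    R=cv2.Rodrigues(np.array(d["rvec"]))[0];print(n,-R.T@np.array(d["tvec"]).ravel(),R[2],d["intrinsics"][0])
E
```

```text
pics
{'clock': 0.0, 'qpos': array([ 1.24399450e+00,  4.23837475e-01,  1.63069385e+00, -2.87698282e-05,
        1.08859026e+00, -1.89862582e-02]), 'joint_vel': array([-1.13990085e-04,  2.88949166e-03, -3.54498525e-04, -2.36358364e-04,
        2.93540947e-04, -2.74045572e-05]), 'joint_torque': array([ 3.11809608e-04, -5.44614172e+01, -2.73673028e+01,  6.45739236e-02,
        2.27622892e-02, -1.52394064e-04]), 'tcp_pos': array([0.18916669, 0.5951343 , 0.24390226]), 'eef_rot': array([-4.81551584e-01, -3.10422485e+00,  2.37254798e-03]), 'wrist_force': array([-0.06482774,  0.02695817,  0.07747806]), 'torque': array([ 0.02498677, -0.01307154, -0.05661844]), 'grip_force': 0.0, 'width': 1.0008577611930047}
side [ 0.42800605 -0.76827676  0.7361441 ] [ 0.19483069  0.72068018 -0.6653278 ] [420.72723624   0.         277.61906876]
top [ 0.51984474 -0.09264729  1.41645101] [ 0.0703744  -0.01889105 -0.99734175] [451.4706649    0.         282.37214969]
```

View pics/side0.png

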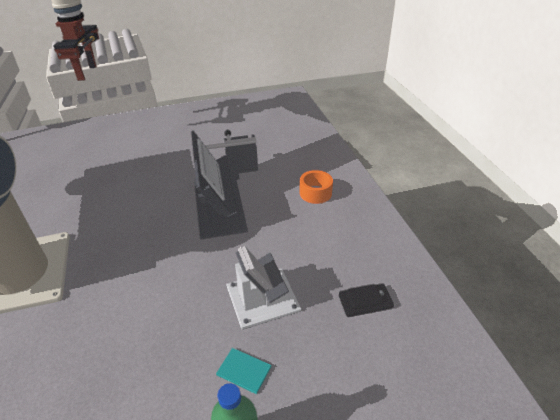

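View pics/top0.png

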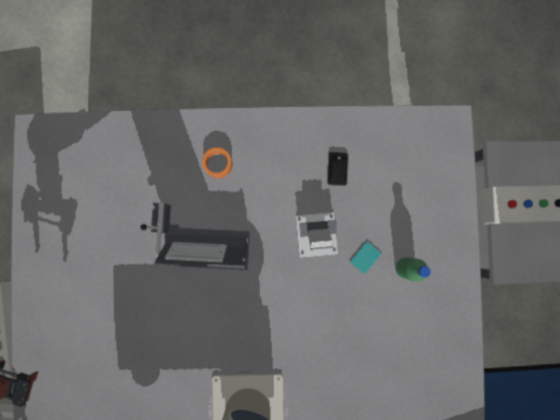

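```bash
python3 - <<'E'
import cv2,numpy as np
t=cv2.imread("pics/top0.png");s=cv2.imread("pics/side0.png")
def c(i,x,y,w,h,g=1.6):
    a=cv2.resize(i[y:y+h,x:x+w],(400,300),interpolation=cv2.INTER_CUBIC);return np.clip(255*(a/255.)**(1/g),0,255).astype(np.uint8)
m=np.vstack([np.hstack([c(t,130,195,120,90),c(t,280,200,80,60)]),np.hstack([c(s,170,120,120,90),c(s,215,235,100,75+15)])])
cv2.imwrite("pics/m1.png",m)
E
```

```text
(no output)
```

View pics/m1.png

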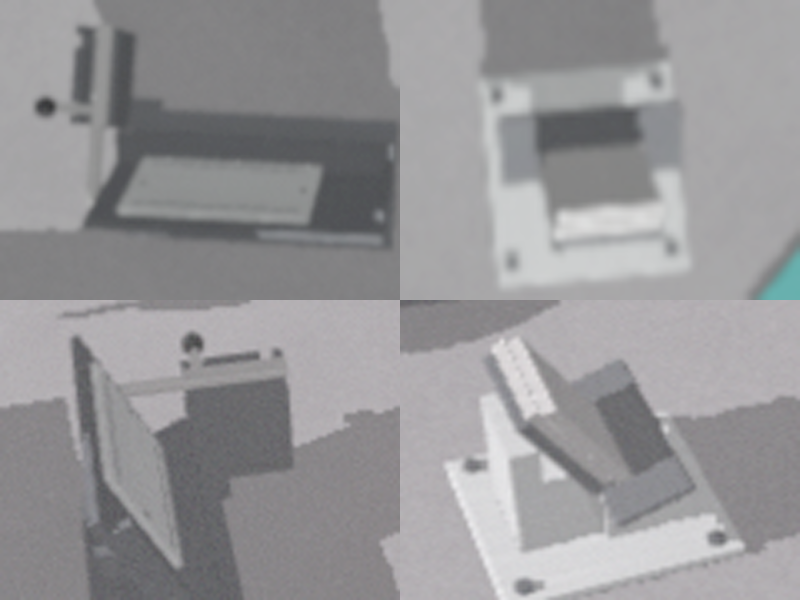

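```bash
cat > h.py <<'E'
import numpy as np,cv2
from scipy.spatial.transform import Rotation as Ro
class Cam:
    def __init__(s,d,st=None):
        s.K=np.array(d["intrinsics"],float);s.D=np.array(d["dist"],float).ravel()
        if "rvec" in d:
            s.R=cv2.Rodrigues(np.array(d["rvec"],float))[0];s.t=np.array(d["tvec"],float).ravel()
        else:
            T=np.eye(4);T[:3,:3]=Ro.from_rotvec(st["eef_rot"]).as_matrix();T[:3,3]=st["tcp_pos"]
            T=np.linalg.inv(T@np.array(d["T_tool_cam"]));s.R=T[:3,:3];s.t=T[:3,3]
        s.c=-s.R.T@s.t
    def ray(s,p):
        u=cv2.undistortPoints(np.array([[p]],float),s.K,s.D).ravel();v=s.R.T@np.array([*u,1]);return v/np.linalg.norm(v)
    def onz(s,p,z):
        r=s.ray(p);return s.c+r*(z-s.c[2])/r[2]
    def px(s,P):
        return cv2.projectPoints(np.array(P,float).reshape(-1,3),cv2.Rodrigues(s.R)[0],s.t,s.K,s.D)[0].reshape(-1,2)
def tri(obs):
    A=0;b=0
    for c,p in obs:
        r=c.ray(p);M=np.eye(3)-np.outer(r,r);A=A+M;b=b+M@c.c
    X=np.linalg.solve(A,b);return X,[float(np.linalg.norm(c.px(X)[0]-p)) for c,p in obs]
def load(n):return Cam(np.load(f"pics/{n}.npz"))
E
python3 - <<'E'
from h import *
np.set_printoptions(precision=4,suppress=True)
T,S=load("top0"),load("side0")
t=lambda x,y:(130+x*.3,195+y*.3)
tc=lambda x,y:(280+(x-400)*.2,200+y*.2)
s=lambda x,y:(170+x*.3,120+(y-300)*.3)
sc=lambda x,y:(215+(x-400)*.25,235+(y-300)*.3)
for n,a,b in [("knob",t(45,106),s(192,343)),("top far",t(118,212),s(92,358)),("top near",t(308,222),s(163,445)),("low near",t(322,165),s(180,568)),
 ("rodend",t(95,190),s(122,390)),("shimtop far L",tc(555,240),sc(488,358)),("shimtop near",tc(662,236),sc(524,425)),
 ("front shimtop near",tc(662,206),sc(555,412)),("front shimtop far",tc(555,208),sc(520,338)),
 ("base TL",tc(483,80),sc(664,420)),("base BR",tc(690,268),sc(508,604)),("base TR",tc(668,65),sc(742,548)),("base BL",tc(500,285),sc(447,463))]:
    print(n,*tri([(T,a),(S,b)]))
E
```

```text
knob [0.5682 0.2865 0.1099] [0.548830627327491, 0.554581106633309]
top far [0.4772 0.2121 0.1556] [0.7536410902930636, 0.7991802368394534]
top near [0.4871 0.0475 0.1785] [8.31251489594244, 9.797298774402845]
low near [0.5104 0.0511 0.0596] [0.07450681982398033, 0.08891025979191382]
rodend [0.4971 0.245  0.1014] [1.5014695305115393, 1.5722269245946474]
shimtop far L [ 0.4964 -0.1963  0.1269] [0.3945065067580571, 0.56966644454759]
shimtop near [ 0.4992 -0.2571  0.1333] [1.0849114588978963, 1.654002106180249]
front shimtop near [ 0.5154 -0.2568  0.1387] [0.7799640542132317, 1.1854498995725584]
front shimtop far [ 0.5141 -0.1958  0.1382] [0.20236510038963668, 0.291182891023538]
base TL [ 0.5952 -0.1638  0.0007] [0.32096684991813024, 0.4424646090254]
base BR [ 0.4759 -0.2893  0.0122] [0.7193279708845589, 1.1195070371089955]
base TR [ 0.6025 -0.2803  0.0061] [0.5794178715375579, 0.8742879280296574]
base BL [ 0.4678 -0.1709  0.008 ] [0.6104967902550946, 0.86457693461322]
```

```bash
python3 - <<'E'
from rig import env,cams
from h import *
np.set_printoptions(precision=4,suppress=True)
s=env.read_state();d=cams.snapshot("wrist");print(d["T_tool_cam"],d["intrinsics"])
R=Ro.from_rotvec(s["eef_rot"]).as_matrix();print(R,s["tcp_pos"])
print(R.T@(np.array([.50,.20,.36])-s["tcp_pos"])*1e3)
E
```

```text
[[-0.001  -0.9698 -0.244   0.0665]
 [ 1.     -0.0011  0.0004  0.0002]
 [-0.0007 -0.244   0.9698 -0.1406]
 [ 0.      0.      0.      1.    ]] [[310.7941   0.     283.6585]
 [  0.     310.7941 204.0101]
 [  0.       0.       1.    ]]
[[-0.953   0.3029 -0.0005]
 [ 0.3029  0.953  -0.0014]
 [ 0.     -0.0014 -1.    ]] [0.1892 0.5952 0.244 ]
[-415.9316 -282.5979 -115.6495]
```

Call:
apply_moves(
  xyz=[
    [-34,-25,-20],
    [-68,-50,-40],
    [-102,-75,-60],
    [-136,-100,-80],
    [-170,-125,-100],
    [-204,-150,-110],
    [-238,-175,-116],
    [-272,-200,-116],
    [-306,-225,-116],
    [-340,-250,-116],
    [-374,-275,-116],
    [-400,-290,-116],
  ],
  spin=[8,16,24,32,40,48,56,64,72,72,72,72],
)

```text
clock: 1.35
tcp_pos: [0.4835, 0.1958, 0.3606]
eef_rot: [2.216, 2.227, -0.001]
wrist_force: [0.4, 1.1, -0.2]
width: 1.001
grip_force: 0.0
```

```bash
cat >> h.py <<'E'
def snap(name,n="wrist"):
    from rig import env,cams
    st=env.read_state();d=cams.snapshot(n);c=Cam(d,st)
    cv2.imwrite(f"pics/{name}.png",d["img"]);np.savez(f"pics/{name}.npz",intrinsics=c.K,dist=c.D,rvec=cv2.Rodrigues(c.R)[0],tvec=c.t)
    return c,d["img"]
E
python3 - <<'E'
from h import *
from rig import env
c,i=snap("w1");s=env.read_state();print(s["tcp_pos"],Ro.from_rotvec(s["eef_rot"]).as_matrix(),s["qpos"],s["joint_vel"],s["clock"])
E
```

```text
[0.48578705 0.19395339 0.36059206] [[-0.00390522  0.99999127  0.00148923]
 [ 0.99999085  0.00390781 -0.00173998]
 [-0.00174579  0.00148242 -0.99999738]] [ 0.3582963   0.15006121  1.72892776 -0.00225869  1.26181994  0.35507576] [ 0.06749432 -0.01437159  0.02374741  0.02493442  0.0010269   0.10571981] 1.4
```

View pics/w1.png

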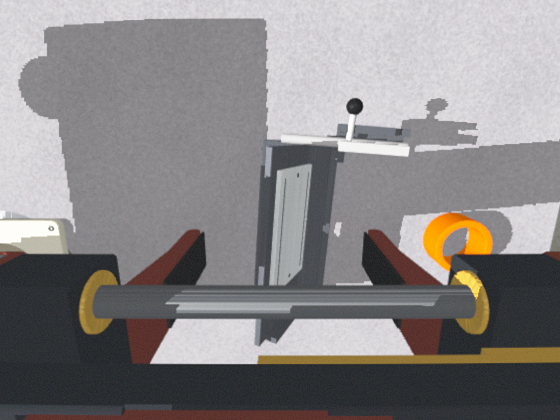

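Call:
apply_moves(
  xyz=[
    [-40,20,0],
    [-80,50,0],
    [-110,80,0],
    [-134,110,0],
    [-134,114,0],
    [-134,114,0],
  ],
  spin=[0,0,0,0,0,0],
)

```text
clock: 2.0
tcp_pos: [0.5976, 0.0645, 0.3599]
eef_rot: [-2.215, -2.226, 0.001]
wrist_force: [-0.4, -0.1, 0.3]
width: 1.002
grip_force: 0.0
```

```bash
python3 -c "
from h import *
c,i=snap('w2');print(c.c)"
```

```text
[0.59723888 0.1310135  0.50053831]
```

Call:
apply_moves(
  xyz=[
    [0,-45,0],
    [0,-90,0],
    [0,-135,0],
    [0,-180,0],
    [0,-180,0],
    [0,-180,0],
  ],
  spin=[0,0,0,0,0,0],
)

```text
clock: 2.65
tcp_pos: [0.4166, 0.0645, 0.3614]
eef_rot: [2.211, 2.23, 0.003]
wrist_force: [0.2, 0.1, 0.5]
width: 1.001
grip_force: 0.0
```

```bash
python3 - <<'E'
from h import *
c,i=snap('w3');print(c.c)
a=cv2.imread('pics/w2.png')
f=lambda i,x:cv2.resize(i[0:300,x:x+200],(400,600),interpolation=cv2.INTER_CUBIC)
# project rack area centre
for n,c in(('w2',load('w2')),('w3',load('w3'))):print(n,c.px([[.5,.11,.1],[.568,.2865,.105]]))
E
```

```text
[0.41554108 0.1309709  0.50204094]
w2 [[207.22542424 143.0230085 ]
 [258.45314841 -16.46797579]]
w3 [[349.02534274 143.7631953 ]
 [418.63898084 -13.92740841]]
```

```bash
python3 - <<'E'
from h import *
a=cv2.imread('pics/w2.png')[0:290,120:313];b=cv2.imread('pics/w3.png')[0:290,270:463]
m=np.hstack([cv2.resize(x,(400,600),interpolation=cv2.INTER_CUBIC) for x in(a,b)])
cv2.imwrite('pics/m2.png',np.clip(255*(m/255.)**.6,0,255).astype(np.uint8))
E
```

```text
(no output)
```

View pics/m2.png

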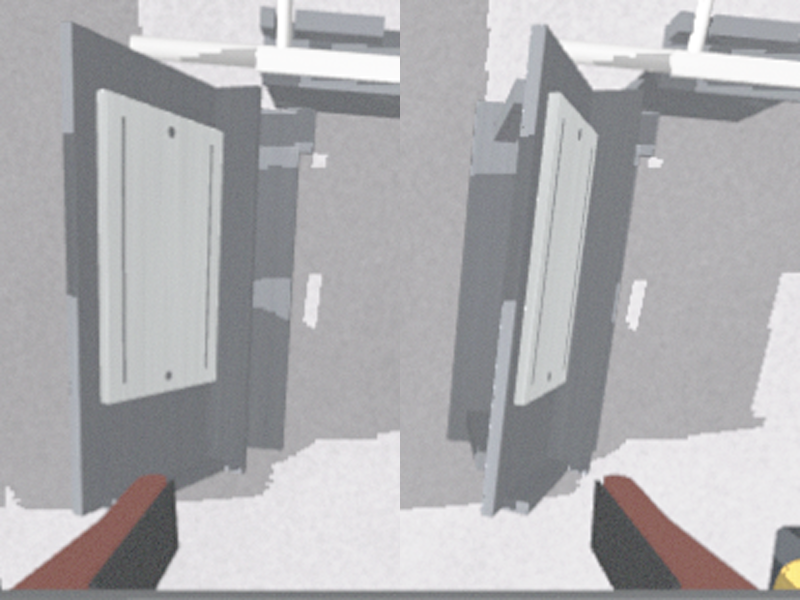

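```bash
python3 - <<'E'
from h import *
np.set_printoptions(precision=4,suppress=True)
A,B,W=load('w2'),load('w3'),load('w1');k=193/400
a=lambda x,y:(120+(x+.5)*k-.5,(y+.5)*290/600-.5)
b=lambda x,y:(270+(x-400+.5)*k-.5,(y+.5)*290/600-.5)
for n,p,q in[("pl top back far",a(98,91),b(549,94)),("pl top back near",a(101,403),b(516,403)),("pl low front far",a(223,131),b(597,133)),("pl low front near",a(217,380),b(568,380)),
("rest top front far",a(74,25),b(546,28)),("rest near",a(80,512),b(492,515)),("ledge far",a(261,87),b(643,90)),("ledge near",a(245,472),b(590,470))]:
    print(n,*tri([(A,p),(B,q)]))
T,S=load('top0'),load('side0')
# knob: dark blob in w1, top
for nm,c,box in(('w1',W,(335,90,375,122)),):
    g=cv2.imread('pics/w1.png')[box[1]:box[3],box[0]:box[2]].max(2)
    (x,y),r=cv2.minEnclosingCircle(np.argwhere(g<50)[:,::-1].astype(np.float32));pk=(x+box[0],y+box[1]);print(pk,r)
print(tri([(W,pk),(T,(143.5,226.8)),(S,(227.6,132.9))]),tri([(W,pk),(S,(227.6,132.9))])[0],tri([(W,pk),(T,(143.5,226.8))])[0],W.onz(pk,.1))
E
```

```text
pl top back far [0.476  0.2135 0.1505] [0.1541809313564119, 0.1523275961669267]
pl top back near [0.4653 0.055  0.1534] [0.238766499222267, 0.23801733771484315]
pl low front far [0.5228 0.2113 0.0625] [0.134224691148292, 0.13378995715124975]
pl low front near [0.513  0.0522 0.0655] [0.2707581593451152, 0.2695836033614731]
rest top front far [0.4711 0.2394 0.1624] [0.10123458090495063, 0.09959766676294506]
rest near [ 0.4527 -0.0056  0.1656] [0.5705834006986052, 0.5684817148092143]
ledge far [0.5481 0.2353 0.0686] [0.07487658447189623, 0.07489334139617701]
ledge near [ 0.5311 -0.0114  0.0715] [0.6640350961004812, 0.6609163263145279]
(354.283504486084, 105.75773239135742) 7.443002700805664
(array([0.5681, 0.2865, 0.1099]), [0.060640995213553164, 0.5371073980491192, 0.5664072657732423]) [0.569  0.2865 0.1096] [0.5669 0.286  0.1137] [0.5702 0.2871 0.1   ]
```

Call:
apply_moves(
  xyz=[
    [40,40,10],
    [80,80,40],
    [110,120,70],
    [140,150,100],
    [150,152,110],
    [150,152,110],
    [150,152,110],
  ],
  spin=[1,2,3,4,4,4,4],
)

```text
clock: 3.4
tcp_pos: [0.5688, 0.2152, 0.2489]
eef_rot: [-2.289, -2.151, 0.004]
wrist_force: [0.6, -0.2, 0.9]
width: 0.997
grip_force: 0.0
```

```bash
python3 - <<'E'
from h import *
np.set_printoptions(precision=4,suppress=True)
c,i=snap('w4');W=load('w1');T,S=load('top0'),load('side0')
p=c.px([[.5681,.2865,.105]])[0].astype(int);print(p)
x0,y0=p-35
g=i[y0:y0+70,x0:x0+70].max(2);n,l,st,ce=cv2.connectedComponentsWithStats((g<50).astype(np.uint8));print(st,ce)
j=1+np.argmax(st[1:,4]);pk=ce[j]+[x0,y0]
print(pk,tri([(c,pk),(W,(354.28,105.76))]),tri([(c,pk),(T,(143.5,226.8)),(S,(227.6,132.9)),(W,(354.28,105.76))]))
cv2.imwrite('pics/m3.png',cv2.resize(i[y0-40:y0+160,x0-120:x0+150],None,fx=2.9,fy=2.9,interpolation=2))
from rig import env;s=env.read_state();print(s["tcp_pos"],Ro.from_rotvec(s["eef_rot"]).as_matrix())
E
```

```text
[278 120]
[[   0    0   70   70 4706]
 [  29   26   17   21  192]
 [  28   31    1    1    1]
 [  26   39    1    1    1]] [[34.334  34.4433]
 [38.6458 35.8854]
 [28.     31.    ]
 [26.     39.    ]]
[281.6458 120.8854] (array([0.5707, 0.2867, 0.0983]), [0.6253980742057724, 0.4576227921182136]) (array([0.5689, 0.2864, 0.1097]), [2.4047344215999242, 0.7846451350924049, 0.3217110481504576, 0.6191443450809165])
[0.5688 0.2147 0.2503] [[ 0.0629  0.998  -0.0008]
 [ 0.998  -0.0629 -0.0005]
 [-0.0005 -0.0008 -1.    ]]
```

View pics/m3.png

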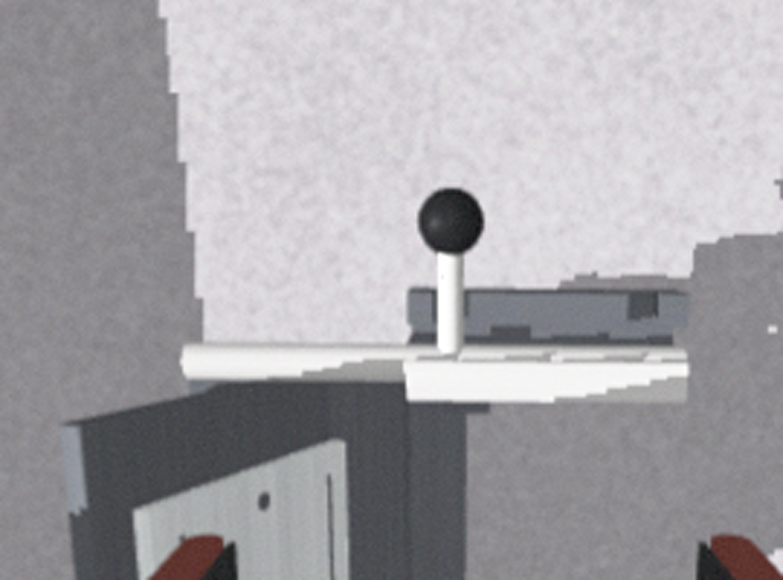

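Call:
apply_moves(
  xyz=[
    [40,-5,0],
    [72,-5,0],
    [72,-5,40],
    [72,-5,80],
    [72,-5,110],
    [72,-5,130],
    [72,-5,145],
    [72,-5,145],
    [72,-5,145],
    [72,-5,145],
  ],
  spin=[0,0,0,0,0,0,0,0,0,0],
  grip=60,
)

```text
clock: 4.45
tcp_pos: [0.5692, 0.287, 0.1075]
eef_rot: [2.29, 2.149, 0.004]
wrist_force: [0.0, -0.0, 0.6]
width: 0.6
grip_force: 0.0
```

Call:
apply_moves(
  xyz=[
    [0,0,0],
    [0,0,0],
    [0,0,0],
    [0,0,0],
    [0,0,0],
    [0,0,0],
  ],
  spin=[0,0,0,0,0,0],
  grip=0,
  grip_force=10,
)

```text
clock: 5.05
tcp_pos: [0.5681, 0.2869, 0.1057]
eef_rot: [-2.291, -2.15, 0.0]
wrist_force: [-0.1, 0.4, 0.3]
width: 0.214
grip_force: 10.0
```

Call:
apply_moves(
  xyz=[
    [-0.7,0,-8],
    [-2.7,0,-15.4],
    [-6,0,-22.5],
    [-10.5,0,-29],
    [-16,0,-34.5],
    [-22.5,0,-39],
    [-29.5,0,-42],
    [-35,0,-44],
    [-35,0,-44],
    [-35,0,-44],
  ],
  spin=[0,0,0,0,0,0,0,0,0,0],
)

```text
clock: 6.05
tcp_pos: [0.5661, 0.252, 0.15]
eef_rot: [2.291, 2.15, 0.001]
wrist_force: [-1.7, 0.5, -0.6]
width: 0.22
grip_force: 10.0
```

Call:
apply_moves(
  xyz=[
    [0,8,0],
    [0,18,0],
    [0,28,0],
    [0,38,0],
    [0,48,0],
    [0,56,0],
    [0,61,0],
    [0,62,0],
    [0,62,0],
    [0,62,0],
  ],
  spin=[0,0,0,0,0,0,0,0,0,0],
)

```text
clock: 7.05
tcp_pos: [0.6261, 0.2481, 0.1497]
eef_rot: [-2.289, -2.148, 0.005]
wrist_force: [-9.5, 1.6, 8.0]
width: 0.217
grip_force: 10.0
```

Call:
apply_moves(
  xyz=[
    [0,-1,0],
    [0,-1,0],
    [0,-1,0],
    [0,-1,-30],
    [0,-1,-70],
    [0,-1,-80],
  ],
  spin=[0,0,0,0,0,0],
  grip=50,
)

```text
clock: 7.65
tcp_pos: [0.6293, 0.2486, 0.2341]
eef_rot: [2.289, 2.148, 0.01]
wrist_force: [-0.4, -0.7, 1.3]
width: 0.497
grip_force: 0.0
```

Call:
apply_moves(
  xyz=[
    [-40,-20,0],
    [-80,-40,0],
    [-120,-60,0],
    [-160,-80,0],
    [-200,-100,0],
    [-227,-112,0],
    [-227,-112,0],
    [-227,-112,30],
    [-227,-112,60],
    [-227,-112,60],
    [-227,-112,60],
  ],
  spin=[0,0,0,0,0,0,0,0,0,0,0],
  grip=0,
)

```text
clock: 8.75
tcp_pos: [0.5009, 0.029, 0.1695]
eef_rot: [-2.29, -2.15, 0.001]
wrist_force: [0.1, -0.4, 0.3]
width: 0.003
grip_force: 0.0
```

```bash
python3 - <<'E'
from h import *
np.set_printoptions(precision=4,suppress=True)
from rig import env;s=env.read_state();R=Ro.from_rotvec(s["eef_rot"]).as_matrix();print(s["tcp_pos"],R,s["width"])
c,i=snap('s1','side');c2,j=snap('t1','top');c3,k=snap('w5')
f=lambda i,x,y,w,h:cv2.resize(i[y:y+h,x:x+w],(400,300),interpolation=2)
m=np.vstack([np.hstack([f(j,130,195,120,90),f(i,170,100,120,90)]),np.hstack([f(k,0,0,560,420),f(i,0,0,560,420)])])
cv2.imwrite('pics/m4.png',np.clip(255*(m/255.)**.65,0,255).astype(np.uint8))
E
```

```text
[0.5009 0.029  0.1695] [[ 0.063   0.998  -0.0012]
 [ 0.998  -0.063   0.    ]
 [-0.0001 -0.0012 -1.    ]] 0.0030904819052315316
```

View pics/m4.png

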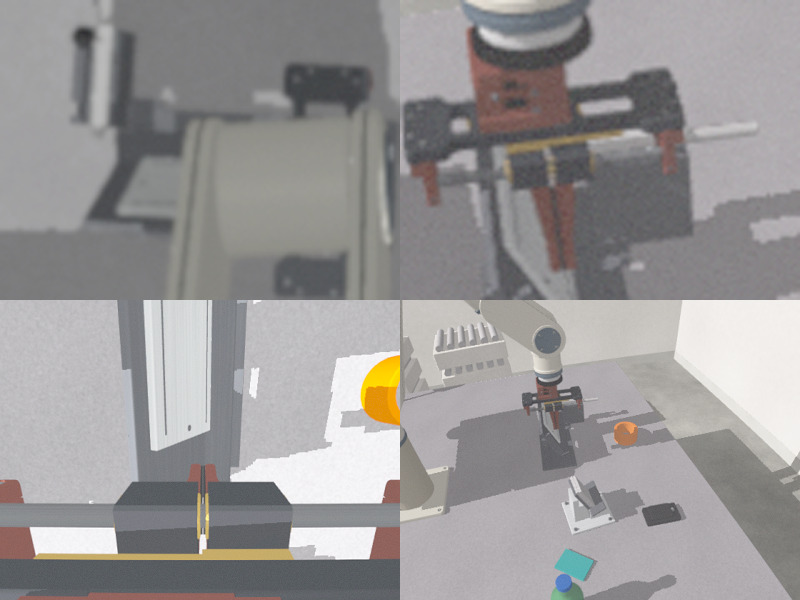

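Call:
apply_moves(
  xyz=[
    [0,0,25],
    [0,0,50],
    [0,0,50],
    [8,0,50],
    [14,0,50],
    [20,0,50],
    [26,0,50],
    [32,0,50],
    [38,0,50],
    [44,0,50],
    [50,0,50],
    [50,0,50],
  ],
  spin=[0,0,0,0,0,0,0,0,0,0,0,0],
)

```text
clock: 10.1
tcp_pos: [0.5048, 0.0793, 0.12]
eef_rot: [2.29, 2.15, 0.003]
wrist_force: [4.3, 1.4, 2.7]
width: 0.007
grip_force: 2.2
```

```bash
python3 - <<'E'
from h import *
c,k=snap('w6');cv2.imwrite('pics/m5.png',np.clip(255*(cv2.resize(k[0:300,80:480],(800,600),interpolation=2)/255.)**.65,0,255).astype(np.uint8))
E
```

```text
(no output)
```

View pics/m5.png

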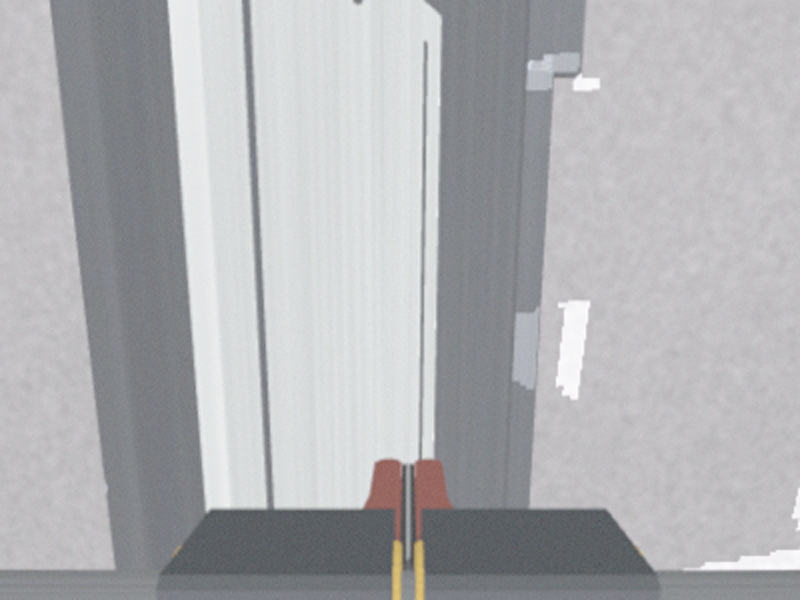

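```bash
python3 - <<'E'
from h import *
c=load('w6');print(c.onz((80+220,7.5),.0625),c.c)
# hole far end
print(c.onz((80+178,0),.12), c.px([[.5228,.2113,.0625],[.513,.0522,.0655],[.4653,.055,.1534]]))
E
```

```text
[0.52248341 0.2108528  0.0625    ] [0.50846439 0.14561431 0.26071986]
[0.50167036 0.19571703 0.12      ] [[300.51346703   6.59063547]
 [298.36691238 266.777382  ]
 [191.96308976 361.41168755]]
```

Call:
apply_moves(
  xyz=[
    [0,8,0],
    [-20,8,0],
    [-50,8,0],
    [-52,8,0],
    [-52,-3.5,0],
    [-52,-3.5,0],
    [-52,-3.5,0],
  ],
  spin=[0,0,0,0,0,0,0],
)

```text
clock: 10.85
tcp_pos: [0.4963, 0.0275, 0.1196]
eef_rot: [-2.289, -2.15, 0.001]
wrist_force: [0.2, 0.3, 0.6]
width: 0.005
grip_force: 0.0
```

Call:
apply_moves(
  xyz=[
    [8,0,0],
    [14,0,0],
    [18,0,0],
    [22,0,0],
    [26,0,0],
    [30,0,0],
    [30,0,0],
  ],
  spin=[0,0,0,0,0,0,0],
)

```text
clock: 11.55
tcp_pos: [0.4989, 0.0573, 0.1196]
eef_rot: [-2.29, -2.15, -0.0]
wrist_force: [-0.1, 0.4, 0.6]
width: -0.0
grip_force: 0.0
```

```bash
python3 - <<'E'
from h import *
c,k=snap('w7')
from rig import env;s=env.read_state();print(s["tcp_pos"],s["wrist_force"])
cv2.imwrite('pics/m6.png',np.clip(255*(cv2.resize(k[0:300,80:480],(800,600),interpolation=2)/255.)**.65,0,255).astype(np.uint8))
print(c.px([[.5228,.2113,.0625],[.5128,.0813,.0655],[.513,.0522,.0655]]))
E
```

```text
[0.49892009 0.05716905 0.11964976] [ 0.27072055 -0.76322834 -0.28193631]
[[309.23433516 -38.67136708]
 [303.19228367 193.20661249]
 [305.64251422 236.02450873]]
```

Call:
apply_moves(
  xyz=[
    [5,0,0],
    [10,0,0],
    [16,0,0],
    [22,0,0],
    [28,0,0],
    [34,0,0],
    [40,0,0],
    [45,0,0],
    [50,0,0],
    [55,0,0],
    [60,0,0],
    [60,0,0],
  ],
  spin=[0,0,0,0,0,0,0,0,0,0,0,0],
)

```text
clock: 12.8
tcp_pos: [0.5027, 0.1173, 0.1197]
eef_rot: [-2.29, -2.15, -0.0]
wrist_force: [-0.6, -0.3, 0.1]
width: 0.008
grip_force: 0.0
```

```bash
python3 - <<'E'
from h import *
c,k=snap('w8');c,i=snap('s2','side');c,j=snap('t2','top')
f=lambda i,x,y,w,h:cv2.resize(i[y:y+h,x:x+w],(400,300),interpolation=2)
m=np.vstack([np.hstack([f(j,130,195,120,90),f(i,170,100,120,90)]),np.hstack([f(k,80,0,400,300),f(i,190,120,60,45)])])
cv2.imwrite('pics/m7.png',np.clip(255*(m/255.)**.65,0,255).astype(np.uint8))
from rig import env;s=env.read_state();print(s["tcp_pos"],s["wrist_force"])
E
```

```text
[0.5022125  0.11682075 0.11949338] [-0.03110874 -0.16492431  0.16704282]
```

View pics/m7.png

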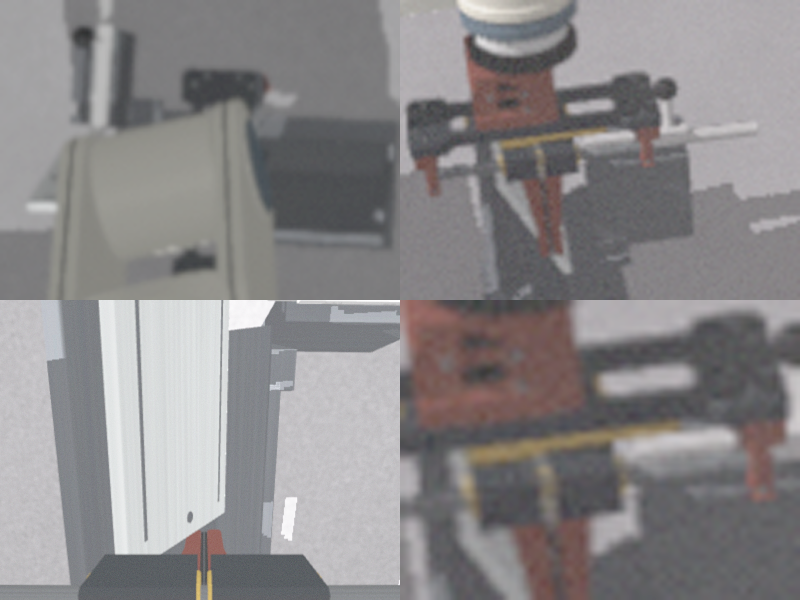

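```bash
python3 - <<'E'
from h import *
c=load('w8');P=c.onz((80+225,213),.064);print(P)
o=np.array([.512,.123]);d=P[:2]-o;print(d@[.9977,-.068],d@[.068,.9977])
T=load('t2');print(T.onz((130+27*.3,195+205*.3),.1505), (T.onz((130+27*.3,195+205*.3),.1505)[:2]-o)@[.068,.9977])
E
```

```text
[0.51712286 0.12763451 0.064     ]
0.004795930763672673 0.004972204705446958
[0.48222921 0.29064558 0.1505    ] 0.16523558230376661
```

Call:
apply_moves(
  xyz=[
    [5,0,0],
    [10,0,0],
    [12,0,0],
    [12,0,0],
    [4,0,0],
    [4,4,-40],
    [0,10,-90],
    [-20,20,-130],
    [-60,30,-160],
    [-105,40,-180],
    [-150,50,-200],
    [-195,60,-210],
  ],
  spin=[0,0,0,0,0,0,0,0,0,0,0,0],
)

```text
clock: 14.15
tcp_pos: [0.5508, -0.0839, 0.3319]
eef_rot: [2.289, 2.148, 0.004]
wrist_force: [0.8, -0.2, -0.2]
width: 0.006
grip_force: 0.0
```

Call:
apply_moves(
  xyz=[
    [-45,10,0],
    [-90,20,0],
    [-135,30,0],
    [-180,40,0],
    [-225,50,-10],
    [-260,60,-10],
    [-280,67,-10],
    [-280,67,-10],
    [-280,67,-10],
  ],
  spin=[0,0,0,0,0,0,0,0,0],
)

```text
clock: 15.05
tcp_pos: [0.5988, -0.3656, 0.3391]
eef_rot: [-2.291, -2.148, -0.0]
wrist_force: [-0.6, 0.6, -0.9]
width: 0.002
grip_force: 0.0
```

```bash
python3 -c "
from h import *
c,i=snap('c1');print(c.c,c.px([[.514,-.226,.138]]))"
```

```text
[ 0.60288846 -0.29936264  0.47974975] [[191.94674882  58.53623683]]
```

Call:
apply_moves(
  xyz=[
    [0,-45,0],
    [0,-90,0],
    [0,-135,0],
    [0,-170,0],
    [0,-170,0],
    [0,-170,0],
  ],
  spin=[0,0,0,0,0,0],
)

```text
clock: 15.7
tcp_pos: [0.4297, -0.3539, 0.3405]
eef_rot: [2.289, 2.149, 0.001]
wrist_force: [1.0, -0.8, -0.3]
width: 0.002
grip_force: 0.0
```

```bash
python3 - <<'E'
from h import *
c,b=snap('c2');print(c.c)
a=cv2.imread('pics/c1.png');o=[]
for n,i in(('c1',a),('c2',b)):
    u,v=load(n).px([[.52,-.226,.10]])[0].astype(int);u-=70;v-=105;v=max(v,0);print(n,u,v);o.append(cv2.resize(i[v:v+210,u:u+140],(400,600),interpolation=2))
cv2.imwrite('pics/m8.png',np.clip(255*(np.hstack(o)/255.)**.65,0,255).astype(np.uint8))
E
```

```text
[ 0.43344223 -0.28747196  0.48112972]
c1 136 0
c2 285 0
```

View pics/m8.png

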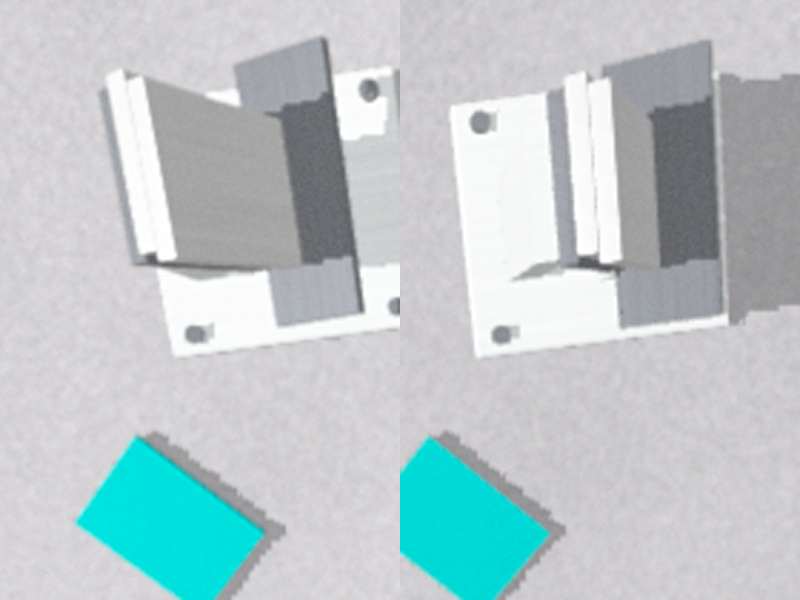

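```bash
python3 - <<'E'
from h import *
np.set_printoptions(precision=4,suppress=True)
A,B=load('c1'),load('c2');k=.35
a=lambda x,y:(136+(x+.5)*k-.5,(y+.5)*k-.5)
b=lambda x,y:(285+(x-400+.5)*k-.5,(y+.5)*k-.5)
Q=[]
for n,p,q,m in[("shim top far",a(143,79),b(608,80),(-36+14.5,30,60+77+6.8)),("shim top near",a(176,257),b(619,262),(-36+14.5,-30,143.8)),("shim low far",a(282,118),b(653,115),(14.5,30,66.8)),("shim low near",a(303,264),b(661,267),(14.5,-30,66.8)),("ledge far",a(326,39),b(712,41),(37.1,55,77.3)),("ledge near",a(363,312),b(722,316),(37.1,-55,77.3))]:
    X,e=tri([(A,p),(B,q)]);print(n,X,e);Q.append((X,np.array(m)/1e3))
X=np.array([q[0] for q in Q]);M=np.array([q[1] for q in Q])
x,m=X[:,:2]-X[:,:2].mean(0),M[:,:2]-M[:,:2].mean(0)
yaw=np.arctan2((m[:,0]*x[:,1]-m[:,1]*x[:,0]).sum(),(m*x).sum())
R=np.array([[np.cos(yaw),-np.sin(yaw)],[np.sin(yaw),np.cos(yaw)]])
o=X[:,:2].mean(0)-R@M[:,:2].mean(0);print("yaw",np.degrees(yaw),"origin",o);print((X[:,:2]-o)@R-M[:,:2],X[:,2]-M[:,2])
E
```

```text
shim top far [ 0.5129 -0.1981  0.1428] [0.16456260873759626, 0.16344494123973374]
shim top near [ 0.5166 -0.2573  0.1421] [0.6438646284327767, 0.6407482250412161]
shim low far [ 0.5497 -0.1936  0.0669] [0.8518557278912608, 0.8525162119460428]
shim low near [ 0.5531 -0.2544  0.0685] [0.30788437095231197, 0.30746972172294734]
ledge far [ 0.5717 -0.1682  0.0752] [0.13581004463606813, 0.13648440736627604]
ledge near [ 0.5781 -0.2769  0.0753] [0.4689019948082068, 0.4683770888093598]
yaw 3.8111601243863684 origin [ 0.537  -0.2254]
[[-0.0007 -0.0012]
 [-0.001  -0.0005]
 [ 0.0003  0.0009]
 [-0.0004  0.    ]
 [ 0.0013 -0.0002]
 [ 0.0005  0.0009]] [-0.001  -0.0017  0.0001  0.0017 -0.0021 -0.002 ]
```

Call:
apply_moves(
  xyz=[
    [45,3,0],
    [90,6,0],
    [138,9,0],
    [186,12,0],
    [234,15,0],
    [282,18,0],
    [330,21,0],
    [378,24,0],
    [426,27,10],
    [474,30,20],
    [520,33,40],
    [560,34,60],
  ],
  spin=[0,0,0,0,0,0,0,0,0,0,0,0],
  grip=51,
)

```text
clock: 16.95
tcp_pos: [0.4999, 0.206, 0.2793]
eef_rot: [2.288, 2.152, 0.003]
wrist_force: [0.8, -0.3, -0.6]
width: 0.51
grip_force: 0.0
```

Call:
apply_moves(
  xyz=[
    [13,0,20],
    [13,0,20],
    [13,0,20],
  ],
  spin=[0,0,0],
)

```text
clock: 17.25
tcp_pos: [0.5, 0.2157, 0.2595]
eef_rot: [-2.289, -2.152, 0.002]
wrist_force: [-0.6, 0.4, 0.4]
width: 0.509
grip_force: 0.0
```

```bash
python3 - <<'E'
from h import *
np.set_printoptions(precision=4,suppress=True)
c,b=snap('w9')
from rig import env;s=env.read_state();R=Ro.from_rotvec(s["eef_rot"]).as_matrix();print(s["tcp_pos"],R[:,0])
print(R.T@(np.array([.5001,.2761,.118])-s["tcp_pos"]))
cv2.imwrite('pics/m9.png',np.clip(255*(cv2.resize(b[0:330,80:480],(720,594),interpolation=2)/255.)**.65,0,255).astype(np.uint8))
o=np.array([.512,.123]);r=lambda x,y,z:[*(o+x*np.array([.9977,-.068])+y*np.array([.068,.9977])),z]
print((c.px([r(.0054,.177,.0625),r(-.0423,.177,.1506),r(-.0369,.177,.153)])-[80,0])*1.8)
E
```

```text
[0.5004 0.2151 0.2602] [ 0.0628  0.998  -0.    ]
[ 0.0609 -0.0042  0.1422]
[[408.9955 193.4809]
 [311.9117 180.8954]
 [324.1997 180.5046]]
```

View pics/m9.png

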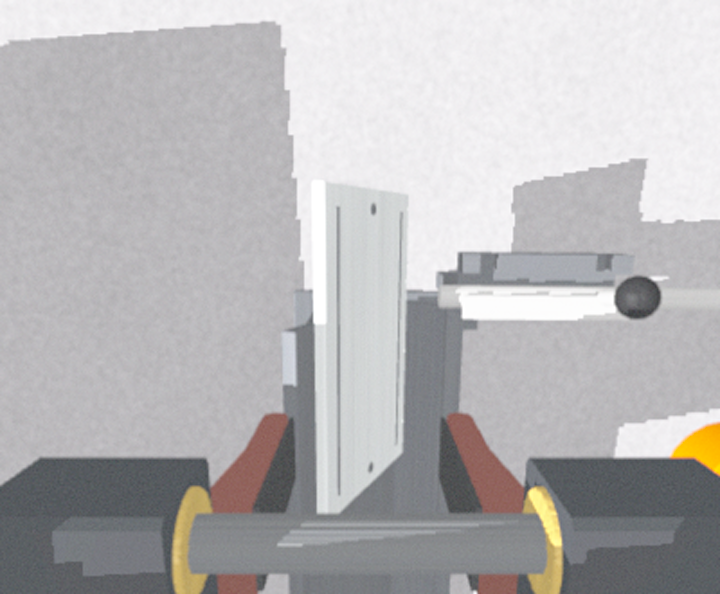

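Call:
apply_moves(
  xyz=[
    [30,-4,0],
    [61,-4,0],
    [61,-4,0],
    [61,-4,40],
    [61,-4,80],
    [61,-4,110],
    [61,-4,130],
    [61,-4,142],
    [61,-4,142],
    [61,-4,142],
  ],
  spin=[0,0,0,0,0,0,0,0,0,0],
)

```text
clock: 18.3
tcp_pos: [0.5007, 0.2759, 0.1188]
eef_rot: [2.291, 2.149, 0.002]
wrist_force: [0.6, 0.2, 0.2]
width: 0.513
grip_force: 0.0
```

Call:
apply_moves(
  xyz=[
    [0,0,0],
    [0,0,0],
    [0,0,0],
    [0,0,0],
    [0,0,0],
  ],
  spin=[0,0,0,0,0],
  grip=0,
  grip_force=4,
)

```text
clock: 18.8
tcp_pos: [0.5008, 0.2766, 0.1184]
eef_rot: [2.29, 2.15, 0.004]
wrist_force: [2.3, 0.5, 2.1]
width: 0.283
grip_force: 3.9
```

Call:
apply_moves(
  xyz=[
    [0,2,0],
    [0,5,0],
    [0,8,0],
    [0,11,0],
    [0,14,0],
    [0,17,0],
    [0,20,0],
    [0,22,0],
    [0,24,0],
    [0,25,0],
    [0,25,0],
    [0,25,0],
  ],
  spin=[0,0,0,0,0,0,0,0,0,0,0,0],
)

```text
clock: 20.0
tcp_pos: [0.524, 0.2746, 0.1176]
eef_rot: [-2.29, -2.148, 0.003]
wrist_force: [-1.5, 3.8, 7.0]
width: 0.069
grip_force: 4.0
```

Call:
apply_moves(
  xyz=[
    [0,0,0],
    [0,0,0],
    [0,0,0],
    [0,0,0],
    [0,0,-3],
    [0,0,-8],
    [0,0,-14],
    [0,0,-20],
    [0,0,-20],
    [0,0,-20],
  ],
  spin=[0,0,0,0,0,0,0,0,0,0],
  grip_force=45,
)

```text
clock: 21.0
tcp_pos: [0.5248, 0.2745, 0.1379]
eef_rot: [2.291, 2.15, 0.001]
wrist_force: [0.8, 0.8, -3.0]
width: 0.068
grip_force: 45.0
```

```bash
python3 - <<'E'
from h import *
np.set_printoptions(precision=4,suppress=True)
from rig import env;s=env.read_state();print(s["tcp_pos"],s["wrist_force"],s["torque"],s["width"],Ro.from_rotvec(s["eef_rot"]).as_matrix()[:,:2].T)
E
```

```text
[0.5248 0.2745 0.1379] [ 0.7737  0.8008 -3.0119] [0.0309 0.063  0.012 ] 0.0680487646471903 [[ 0.0635  0.998   0.0002]
 [ 0.998  -0.0635  0.0003]]
```

Call:
apply_moves(
  xyz=[
    [0,0,-30],
    [0,0,-70],
    [0,0,-110],
    [-10,2,-140],
    [-40,5,-142],
    [-80,10,-142],
    [-120,15,-142],
    [-160,20,-142],
    [-200,25,-142],
    [-240,30,-142],
    [-280,35,-142],
    [-320,40,-142],
  ],
  spin=[0,0,0,0,0,0,0,0,0,0,0,0],
)

```text
clock: 22.2
tcp_pos: [0.5439, -0.049, 0.2795]
eef_rot: [-2.29, -2.15, 0.001]
wrist_force: [-0.1, -0.6, -3.6]
width: 0.065
grip_force: 45.0
```

Call:
apply_moves(
  xyz=[
    [-40,5,0],
    [-75,10,0],
    [-105,14,0],
    [-121,15,0],
    [-121,15,0],
    [-121,15,0],
    [-121,15,0],
  ],
  spin=[-2,-4,-6,-7.4,-7.4,-7.4,-7.4],
)

```text
clock: 22.9
tcp_pos: [0.5515, -0.1682, 0.2794]
eef_rot: [-2.146, -2.293, 0.0]
wrist_force: [0.5, 0.3, -2.7]
width: 0.067
grip_force: 45.0
```

```bash
python3 - <<'E'
from h import *
np.set_printoptions(precision=4,suppress=True)
from rig import env;s=env.read_state();R=Ro.from_rotvec(s["eef_rot"]).as_matrix();print(s["tcp_pos"],s["wrist_force"],s["width"],R[:,0])
c,b=snap('p1');cs,i=snap('p1s','side');ct,j=snap('p1t','top')
# predicted corners in tool frame (x along length, y thickness, z down)
for nm,cc in(('wrist',c),('side',cs),('top',ct)):
    print(nm)
    for x in(.025,-.135):
        for z in(-.045,.055):
            print((x,z),cc.px([s["tcp_pos"]+R@[x,y,z] for y in(-.003,.003)]).round(1).tolist())
# wrist scan along plate top edge: column through it
u=c.px([s["tcp_pos"]+R@[.025,0,-.045]])[0];col=int(round(u[0]));print('wrist',col,b[max(0,int(u[1])-25):int(u[1])+25,col].max(1).tolist())
g=b.max(2);r=int(u[1])+8;print('row',r,g[r,col-25:col+25].tolist())
E
```

```text
[ 0.5515 -0.1682  0.2794] [ 0.5213  0.2601 -2.7097] 0.06740250715634498 [-0.0659  0.9978  0.0005]
wrist
(0.025, -0.045) [[275.2, 255.4], [293.3, 255.4]]
(0.025, 0.055) [[279.2, 192.6], [288.6, 192.6]]
(-0.135, -0.045) [[278.0, 574.2], [290.9, 574.2]]
(-0.135, 0.055) [[280.2, 395.5], [287.9, 395.5]]
side
(0.025, -0.045) [[249.0, 149.6], [252.2, 148.9]]
(0.025, 0.055) [[252.1, 193.2], [255.1, 192.5]]
(-0.135, -0.045) [[279.7, 204.1], [283.5, 203.2]]
(-0.135, 0.055) [[280.5, 249.7], [283.9, 248.8]]
top
(0.025, -0.045) [[295.3, 228.6], [295.1, 226.1]]
(0.025, 0.055) [[293.5, 229.6], [293.3, 227.3]]
(-0.135, -0.045) [[360.7, 222.7], [360.4, 220.3]]
(-0.135, 0.055) [[353.5, 224.2], [353.3, 221.9]]
wrist 284 [145, 148, 142, 145, 146, 150, 145, 158, 172, 175, 177, 180, 179, 179, 178, 181, 176, 177, 178, 177, 179, 178, 177, 178, 180, 179, 178, 176, 179, 179, 177, 174, 174, 176, 176, 173, 174, 176, 175, 174, 176, 175, 175, 173, 176, 174, 174, 173, 172, 174]
row 263 [45, 38, 39, 39, 46, 40, 41, 39, 45, 75, 84, 82, 81, 82, 68, 51, 118, 167, 174, 177, 181, 179, 180, 179, 179, 176, 173, 174, 174, 177, 175, 171, 166, 111, 51, 62, 82, 76, 81, 84, 80, 52, 39, 31, 40, 35, 38, 38, 41, 41]
```

```bash
python3 - <<'E'
from h import *
b=cv2.imread('pics/p1.png');g=b.max(2).astype(int)
print(g[150:262,284].tolist())
for r in(175,182,190,200,210,220,230,240,250,258,266,274,282):print(r,g[r,266:304].tolist())
E
```

```text
[193, 191, 193, 192, 193, 190, 193, 198, 200, 202, 198, 202, 201, 199, 196, 195, 188, 184, 188, 191, 199, 202, 198, 174, 198, 239, 247, 246, 246, 246, 245, 245, 247, 248, 249, 221, 128, 127, 146, 142, 143, 142, 142, 142, 143, 145, 144, 143, 143, 144, 146, 145, 142, 141, 140, 143, 145, 148, 146, 144, 144, 146, 144, 141, 142, 144, 145, 144, 146, 145, 144, 140, 145, 146, 144, 146, 146, 146, 144, 144, 145, 148, 142, 145, 146, 150, 145, 158, 172, 175, 177, 180, 179, 179, 178, 181, 176, 177, 178, 177, 179, 178, 177, 178, 180, 179, 178, 176, 179, 179, 177, 174]
175 [240, 241, 240, 241, 240, 239, 240, 239, 240, 239, 240, 237, 237, 239, 239, 238, 239, 239, 239, 239, 238, 240, 241, 241, 239, 237, 239, 238, 237, 239, 239, 240, 238, 238, 237, 238, 239, 238]
182 [246, 247, 247, 247, 247, 247, 247, 245, 246, 247, 247, 247, 246, 247, 246, 246, 246, 246, 247, 245, 246, 245, 246, 245, 246, 246, 246, 245, 247, 246, 245, 245, 246, 245, 246, 246, 245, 246]
190 [156, 146, 146, 146, 145, 149, 147, 140, 143, 140, 143, 147, 144, 144, 143, 146, 147, 145, 143, 146, 146, 145, 144, 149, 147, 151, 149, 143, 143,
[... 1150 characters left out ...]
, 84, 81, 86, 75, 55, 120, 163, 176, 178, 177, 177, 178, 179, 177, 179, 174, 176, 174, 173, 175, 174, 167, 111, 52, 72, 82, 81, 83, 82, 78, 56, 47, 41, 41]
266 [41, 39, 79, 79, 79, 79, 80, 56, 47, 115, 163, 174, 172, 172, 179, 178, 176, 176, 174, 175, 179, 173, 173, 173, 171, 164, 108, 51, 54, 79, 82, 77, 82, 80, 51, 38, 52, 44]
274 [120, 130, 132, 129, 106, 90, 73, 37, 39, 91, 158, 170, 175, 179, 175, 176, 173, 177, 176, 170, 171, 174, 175, 175, 170, 166, 105, 54, 26, 62, 81, 94, 122, 132, 128, 131, 100, 56]
282 [135, 135, 125, 124, 107, 85, 59, 38, 44, 89, 157, 174, 173, 176, 175, 177, 178, 175, 173, 174, 175, 175, 175, 175, 170, 164, 106, 52, 42, 42, 73, 105, 122, 146, 187, 182, 176, 115]
```

```bash
python3 - <<'E'
from h import *
np.set_printoptions(linewidth=260)
a=cv2.imread('pics/side0.png').astype(int);b=cv2.imread('pics/p1s.png').astype(int)
d=np.abs(a-b).max(2);print("side diff, rows 190-262, cols 246-296")
for r in range(140,262,3):print(r,''.join('#' if x>18 else '.' for x in d[r,240:296]),' '.join(str(x//10) for x in b[r,246:292:2].max(1)))
a=cv2.imread('pics/top0.png').astype(int);b=cv2.imread('pics/p1t.png').astype(int)
d=np.abs(a-b).max(2);print("top")
for r in range(212,234):print(r,''.join('#' if x>18 else '.' for x in d[r,320:372]),' '.join(str(x//10) for x in b[r,340:368:2].max(1)))
E
```

```text
side diff, rows 190-262, cols 246-296
140 ####################################.................### 4 4 4 4 5 5 7 10 11 11 10 9 7 6 7 12 14 14 14 14 14 14 14
143 #####################################....############### 11 11 11 11 11 9 5 4 4 4 6 5 5 6 5 10 14 14 11 9 7 7 7
146 .#####..#.#.....#####################################... 8 5 4 5 6 5 4 8 8 6 6 6 5 5 5 5 6 6 7 7 7 7 9
149 #...............#######################................# 5 6 5 6 5 5 7 6 14 5 4 4 5 5 4 5 10 14 14 14 14 14 14
152 .##.....#.###.########################..........######## 5 4 4 4 4 5 6 6 9 4 4 4 5 5 4 5 13 14 14 14 14 14 14
155 ..######.....##.#################..##################### 4 4 5 4 4 4 5 7 6 4 4 5 6 8 10 13 14 14 14 14 14 15 15
158 ..##..########...###########.....#######.#.............. 4 4 4 4 5 5 6 7 7 7 8 14 14 14 14 13 13 10 10 9 9 9 9
161 .......##....##############............................. 6 7 7 7 7 12 12 8 7 7 7 9 9 9 9 9 9 9 9 9 9 9 9
164 .......####....######.#####........................##### 6 7 7 8 7 10 12 11 7 7 8 9 9 9 9 9 9 9 9 10 10 10 11
167 ........#..###..###.###.###......
[... 5390 characters left out ...]
3 13 13
227 ################.###....##.......................... 12 13 10 13 14 13 13 13 13 13 13 13 13 13
228 ################.###....##.......................... 12 13 10 13 14 13 13 13 13 13 13 13 13 13
229 ################.###....##.......................... 12 13 10 13 14 13 13 13 13 13 13 13 13 13
230 ################.###...##........................... 13 13 10 13 14 13 13 13 13 13 13 13 13 13
231 ###############..###...##........................... 13 13 10 14 14 13 13 13 13 13 13 13 13 13
232 #############....##....##........................... 13 12 11 14 14 13 13 13 13 13 13 13 13 13
233 ###########.....###....##........................... 13 12 12 14 13 13 13 13 13 13 13 13 13 13
```

```bash
python3 - <<'E'
from h import *
from scipy.optimize import least_squares
from rig import env
np.set_printoptions(precision=4,suppress=True)
s=env.read_state();R=Ro.from_rotvec(s["eef_rot"]).as_matrix();C=[load(n) for n in('p1','p1s','p1t')]
# plate coords: l along (0 = +y end), w up from the lower edge
def P(v,l,w):
    x,z,p=v;e=np.array([np.cos(p),0,np.sin(p)]);u=np.array([np.sin(p),0,-np.cos(p)])
    return s["tcp_pos"]+R@(np.array([x,0,z])-l*e+w*u)
obs=[(1,.16,.1,(282,199.5)),(1,.16,0,(281.7,246.8)),(1,0,0,(253.3,194)),(0,0,.1,(None,237.3)),(2,.16,.1,(358.7,None))]
def f(v):
    o=[]
    for i,l,w,q in obs:
        d=C[i].px([P(v,l,w)])[0]
        o+=[(d[k]-q[k])/(5 if i==0 else 1) for k in(0,1) if q[k] is not None]
    return o
r=least_squares(f,[.025,.055,0]);print(r.x,np.degrees(r.x[2]),r.fun)
for l,w in((.08,0),(0,0),(.16,0)):print(l,P(r.x,l,w),P(r.x,l,w)-s["tcp_pos"])
E
```

```text
[0.0258 0.058  0.0419] 2.3997852666402837 [-1.4206  0.0146  0.5007  0.3376  0.384  -0.288   0.1465  0.0535]
0.08 [ 0.5553 -0.2221  0.225 ] [ 0.0036 -0.054  -0.0547]
0 [ 0.55   -0.1424  0.2217] [-0.0017  0.0258 -0.058 ]
0.16 [ 0.5606 -0.3019  0.2284] [ 0.0089 -0.1337 -0.0513]
```

Call:
apply_moves(
  xyz=[
    [-2,1,20],
    [-2,1,50],
    [-2,1,80],
    [-2,1,105],
    [-2,1,122],
    [-2,1,134],
    [-2,1,142],
    [-2,1,147],
    [-2,1,148],
    [-2,1,148],
  ],
  spin=[0,0,0,0,0,0,0,0,0,0],
)

```text
clock: 24.05
tcp_pos: [0.5532, -0.1711, 0.1322]
eef_rot: [2.147, 2.293, 0.001]
wrist_force: [0.1, -0.3, -2.3]
width: 0.066
grip_force: 45.0
```

Call:
apply_moves(
  xyz=[
    [0,0,1],
    [0,0,1.5],
    [0,0,2],
    [0,0,2],
    [0,0,2],
  ],
  spin=[0,0,0,0,0],
)

```text
clock: 24.55
tcp_pos: [0.5528, -0.171, 0.1298]
eef_rot: [2.147, 2.293, 0.0]
wrist_force: [0.3, -0.2, -2.2]
width: 0.069
grip_force: 45.0
```

Call:
apply_moves(
  xyz=[
    [0,0,0.7],
    [0,0,1.4],
    [0,0,2],
    [0,0,2],
    [0,0,2],
  ],
  spin=[0,0,0,0,0],
)

```text
clock: 25.05
tcp_pos: [0.5531, -0.1711, 0.1284]
eef_rot: [2.147, 2.293, 0.0]
wrist_force: [-1.4, 0.9, 4.9]
width: 0.068
grip_force: 45.0
```

Call:
apply_moves(
  xyz=[
    [0,0,0.5],
    [0,0,1],
    [0,0,1.5],
    [0,0,1.5],
    [0,0,1.5],
  ],
  spin=[0,0,0,0,0],
)

```text
clock: 25.55
tcp_pos: [0.5532, -0.1711, 0.1281]
eef_rot: [2.147, 2.293, 0.001]
wrist_force: [-5.2, 2.3, 15.3]
width: 0.07
grip_force: 45.0
```

Call:
apply_moves(
  xyz=[
    [0,0,-1],
    [0,0,-1],
    [0,0,-1],
  ],
  spin=[0,0,0],
)

```text
clock: 25.85
tcp_pos: [0.5532, -0.1711, 0.1283]
eef_rot: [2.147, 2.293, 0.001]
wrist_force: [-2.7, 1.2, 9.1]
width: 0.065
grip_force: 45.0
```

Call:
apply_moves(
  xyz=[
    [0,0,0],
    [0,0,0],
    [0,0,0],
    [0,0,0],
    [0,0,0],
    [0,0,0],
  ],
  spin=[0,0,0,0,0,0],
  grip_force=3,
)

```text
clock: 26.45
tcp_pos: [0.553, -0.1711, 0.1272]
eef_rot: [2.147, 2.293, 0.0]
wrist_force: [-1.4, -2.1, 4.4]
width: 0.07
grip_force: 3.0
```

```bash
cat > chk.py <<'E'
from h import *
import sys
n=sys.argv[1];c,b=snap(n+'s','side');ct,t=snap(n+'t','top')
a=cv2.imread('pics/side0.png').astype(int);b=b.astype(int);d=np.abs(a-b).max(2)
r0,r1,c0=int(sys.argv[2]),int(sys.argv[3]),int(sys.argv[4])
for r in range(r0,r1,2):print(r,''.join(chr(48+min(35,x//7)+(7 if x//7>9 else 0)) for x in b[r,c0:c0+70].max(1)))
E
python3 - <<'E'
from h import *
o=np.array([.537,-.2254]);R=np.array([[.9978,-.0665],[.0665,.9978]])
r=lambda x,y,z:[*(o+R@[x,y]),z]
S=load('side0');T=load('top0')
for nm,pts in(('vert',[(.021,y,z) for y in(.08,-.08) for z in(.0695,.1695)]),('lean',[(.0145+.0054-.0423*k,y,.0695+.0906*k) for y in(.08,-.08) for k in(0,1)])):
    print(nm,S.px([r(*p) for p in pts]).round(1).tolist(),T.px([r(*p) for p in pts]).round(1).tolist())
E
python3 chk.py a1 246 314 225
```

```text
vert [[258.9, 248.2], [256.6, 214.1], [284.6, 304.7], [284.3, 270.8]] [[291.6, 228.8], [292.9, 227.9], [344.7, 224.0], [350.3, 222.7]]
lean [[258.4, 248.3], [236.3, 222.7], [284.1, 304.9], [261.1, 281.0]] [[291.6, 229.2], [294.2, 243.6], [344.7, 224.4], [351.2, 238.4]]
246 DDDDDDDCEJJKKKKOLLNQKKKKKKKLLKKJICBACSUKRUTTTSRRTOKKKLKKKKKKKKKLKKKKKK
248 DDDDDDDGJKKKKOSSORSSRIJKKLKKKKKKJEBABNTTUTTUTTSRRQMKKLKLKKKKKKKKKKKKKK
250 DDDDDEIKKKKJKSSSSPRSSRIFJLLLKKLLLKJNSUTRTUUTTTTSRQQMKLLLKKKKKLLKKLKKKK
252 EDDFJJKKKKIGFGPSSTORSSMFDGJKLKLKKMSUUUTKSUUTTTTTSRRQNLKKLKLKLLKKKKLKKK
254 JKKKKKKLKKKHFFKRSSRRSSSMFDEGJLLKKLLSUVUJJSUUTTTTTSRRQKKKLLKKLLLKKLLLKK
256 KKKKKKKKKLKJGFEKRSSSQSSSKEEEFIKLKKKLRVUKGITUUTTTTTTSRQLKKLLLKKKKKLLLKK
258 KKKKKKKKKKKKJGEFKRSSQSSSSJEEEEGJKKKHHRUKHGISUTTTTTTTSRQLKLLLLKLLKKLLLK
260 KKKKKKKKKKKLKJGFGPSSSPRSSRIEEEEEFFFEFKRJHHGITUUUUTTTTRQQLKLKKLLLLLKLLL
262 KKKJKKKKKKKLLLJFFGORSSNRRSQIEEFEEEEEEFJIGHHHQUUTUTTTTTRRRLKKLLLKLLLMLK
264 KKKKKKLKKKQSSSOJFFJRSSTTTSSMGEEEEEEEEEFEGHGHGITUTUTTTTTRRQMKLLLLLKKKKL
266 LKKKKLKKKLPRRSROHFEJQSSSQSTSLFEEEEEEFEDACGHGGGQUUUUTTTUTSRQMLLLLLLLLLL
268 L
[... 1019 characters left out ...]
EFEFFEEFKTUUUMJJIHIIHIHIF
296 KKKLMVUSSRSSSSQSUUQKIIIIIJIIIIIIIIIIIIHGHHFFFFEEFFEFEDITUUOJIHIIIIIIHI
298 KKKLKMUUSSSSSSSRTURLIIIIIIIIIIIIIIIIIIHGHKGFEFEEFEDBCEGOUUPJJHHIIIIIII
300 KLLLKLQUTSSSSSSRTUUMIIIIIIIIIIIIIIIIIIHHHLIHGFDDBCFIIIIIPUQKILNNNQRRQJ
302 KLKKLKLTUSSSSSSSRTUOIIIIIIIIIIIIJIIJIIIIHNJIEDDGHIJIIIINOTRKIORRRRRRRO
304 KLLLLKKMUUSSSSSSSSTQKIIIIIIIIIIIIIIIIIJJJNJIIIIILOOORRRRRSSNOQRSSRQLHE
306 KLLKKLKKPUTSSRRSSSRPLIIIIIIIIIIIJJOPQSSTSROOQQRSRSRSSRSSRRSSRSRRSROEDB
308 KLLKLKKKLUUSSSSSRSRSLIIIIIJJOPQQSSTSSSSSSSSRRRRSRSRRSSRSRSRRRRRRRRRLIH
310 KKKKKKLKKMUTRSSSSSSRNMNPQRSSSSSSRSSSSSSRSRSSSRSSRSRRRRRRRRSRRRRRRRRRRR
312 LKKKLLLKLLPUUSTSSTSTSSSSSSSSSSSSRSSSSSSRSRSSRSSSSRSSRRSRRRRRRRRRQNLLJI
```

Call:
apply_moves(
  xyz=[
    [0,-1,0],
    [0,-3,0],
    [0,-5,0],
    [0,-7,0],
    [0,-7,0],
  ],
  spin=[0,0,0,0,0],
  grip=12,
)

```text
clock: 27.05
tcp_pos: [0.5454, -0.1713, 0.127]
eef_rot: [-2.147, -2.293, 0.0]
wrist_force: [-0.2, 0.7, 0.0]
width: 0.118
grip_force: 0.1
```

Call:
apply_moves(
  xyz=[
    [0,-1,0],
    [0,-3,0],
    [0,-5,0],
    [0,-7,0],
    [0,-7,0],
  ],
  spin=[0,0,0,0,0],
  grip=18,
)

```text
clock: 27.55
tcp_pos: [0.5385, -0.1719, 0.1271]
eef_rot: [-2.147, -2.293, 0.0]
wrist_force: [0.5, 0.3, -0.4]
width: 0.178
grip_force: 0.2
```

Call:
apply_moves(
  xyz=[
    [0,-1,0],
    [0,-3,0],
    [0,-5,0],
    [0,-7,0],
    [0,-7,0],
  ],
  spin=[0,0,0,0,0],
  grip=24,
)

```text
clock: 28.05
tcp_pos: [0.532, -0.1725, 0.1272]
eef_rot: [2.147, 2.293, 0.001]
wrist_force: [1.3, -0.2, -1.7]
width: 0.237
grip_force: 1.4
```

Call:
apply_moves(
  xyz=[
    [0,-1,0],
    [0,-3,0],
    [0,-5,0],
    [0,-6,0],
    [0,-6,0],
  ],
  spin=[0,0,0,0,0],
  grip=29,
)

```text
clock: 28.55
tcp_pos: [0.5263, -0.1729, 0.1274]
eef_rot: [2.147, 2.292, 0.001]
wrist_force: [1.8, 0.1, -1.8]
width: 0.297
grip_force: 2.7
```

```bash
python3 chk.py a2 216 310 225
```

```text
216 887776676666676789ACCEFFEEECA87677788888999987AAAAAAA9AAAAABBAAFBBBCED
218 666566668AABCFFFFEB9CDCDDDDDB98CJB998988877887AAABABBBCDDDDDDCBFCACGJK
220 777ABFGFEFFDA9877899ADDCDDDCBDEEHGA877787766778DEDDDDDDDDFFFJJGDCGGKKK
222 8867AA7776789889889899ACDEDDDCBBCND766766667778DDDDEFGJKKKKKKKKLJKKKKK
224 8998866788998888888AAAAAABAA999ADKC66776777789DFGGKKKKKKKKKKKKLKKLKKKK
226 998CEA8888887677767BA9BDDDDD879AB97878CEEJKKKKKKKKKKLKKKKLKLLKLKKKKKKK
228 9AAABD8766776767777BA9BDDDDD8689BBBBBFKKKKKKLKKKKKKKLKKKKKKKLKKKKLKLKK
230 AA99BIC776676766767BDCADEDDD9668BBBABGJKKKKKLKKKKLKLKKKKLLLKLKKKKKKLKK
232 99888A96666776788AHIHDDDDDCDC868AABACJLKKKLKKKKKLKKLKKLKKKKKKKKKKKKKKJ
234 99A99A9AABCABABAA9GHHGEEFJKJF967ABABDKKLLKKKKKLKLKLKKKLKKLKKKLKLKLKKKL
236 DDDDDDDDDDDBABABA9BGHHGDFJKJH967BBBBFKLLLLKLKKLKLLKKKKLKKKLKKKKKKKLKKK
238 DDDDCDDDDDDDCAAAAADJIHIFEFHKKB57ABABIKKKLLLLLLKJKKKKKKKLKLLLLKKKKLKLLK
240 DDDDDCDDDDFGFCBBBADIIIILGFFFIB669BBCJKKLKKKKLLLLKKLKKLKKKLKKKKKLKLKKKK
242 DDDDDDDDDIKLJDABAABIKOVVUJEFGB779BABJLLLKLKKKLLKKKKLKKKKLKKKLKKKKKKKKK
244 DDDDDDDDDFKKJGEBABAIKLPUVTIEFD878AACHKLLKKKKLL
[... 1724 characters left out ...]
IIIIFEFDA999AAA999CHHHFEE
292 KKKMTUSSSSSSSTTUVTNIIIIIIIIIIIIIIJIIFCBADFFFEFGIIIHGGEA99AAAAABFHHIHFE
294 KKKKRUTTSSSSSSSUUUOJIIIIIIIIIIIIIIIIIHGHLGFFFEFIIJIHGGEBAAABGHIIIIIHHE
296 KKLLMUUSSSRSSSRSUUQKJIIIIIIIIIIIIIIIIIHHHHFFFEEFFIJIIHFDEGHIIHIIIHIIII
298 KKKKKMUUSSSSSSSRTUSLIIIIJIIIIIIIIIIIIIHHHKGFFFEEFEFGHIHFFHIIIIHIIIIHIH
300 KKLLLKQUTSSSSSSSSUUMIIIIIIIIIIIIIIIIIIIHHLIIFFDDACGIJIIIGGIIJNNNNRRRQI
302 KLKKKKLTUSSSSSSSRTUOJIIIHIIIIIIIIIIIIIIIHMKHEDDFHIIIIIIHIHORRRRRRSRRRO
304 KLLLKLKMUTSSSSSSSSUQKIIIIIIIIIIIIIIIHIJIJMJIIIIJLNOORRRNJIINRRRRRRQLHE
306 KKKKKLLLPUTSSSSSSSQPLIIIIIIIIHIIJJOPQSTSSSOOQQRRSSSRRSSSRKILRSRRRROFCB
308 KLKKKLLKLTUSSSSSSRRRMIIIIIIJOQQPSSSSSRSRRSSRSSRSSSSRRRRRRRRRRRRRRRRLIH
```

Call:
apply_moves(
  xyz=[
    [0,0,0],
    [0,0,0],
    [0,0,0],
    [0,0,0],
  ],
  spin=[0,0,0,0],
  grip=36,
)

```text
clock: 29.05
tcp_pos: [0.5256, -0.1727, 0.1271]
eef_rot: [-2.147, -2.293, 0.0]
wrist_force: [0.2, -0.7, 0.3]
width: 0.358
grip_force: 0.3
```

Call:
apply_moves(
  xyz=[
    [0,0,0],
    [0,0,0],
    [0,0,0],
    [0,0,0],
    [0,0,0],
  ],
  spin=[0,0,0,0,0],
  grip=62,
)

```text
clock: 29.55
tcp_pos: [0.526, -0.1728, 0.1272]
eef_rot: [2.147, 2.293, 0.0]
wrist_force: [-0.1, 0.3, 0.2]
width: 0.619
grip_force: 0.0
```

Call:
apply_moves(
  xyz=[
    [0,0,-10],
    [0,0,-30],
    [0,0,-60],
    [0,0,-90],
    [0,0,-120],
    [0,0,-140],
    [-40,0,-160],
    [-80,0,-180],
    [-120,10,-200],
    [-160,20,-210],
    [-160,20,-210],
    [-160,20,-210],
  ],
  spin=[0,0,0,0,0,0,0,0,0,0,0,0],
)

```text
clock: 30.75
tcp_pos: [0.556, -0.3315, 0.3374]
eef_rot: [-2.149, -2.291, -0.0]
wrist_force: [-0.2, 0.5, 0.3]
width: 0.619
grip_force: 0.0
```

```bash
python3 - <<'E'
from h import *
np.set_printoptions(precision=1,suppress=True)
c,i=snap('f1');o=np.array([.537,-.2254]);R=np.array([[.9978,-.0665],[.0665,.9978]])
r=lambda x,y,z:[*(o+R@[x,y]),z]
n=["lowfront+","topfront+","topback+","lowfront-","topfront-","topback-"]
P=[r(x,y,z) for y in(.08,-.08) for x,z in((.0199,.0695),(-.0224,.1601),(-.0278,.1576))]
print(c.c,dict(zip(n,c.px(P).tolist())))
g=cv2.cvtColor(i,cv2.COLOR_BGR2GRAY);a=c.px(P);x0,y0=a.min(0).astype(int)-15;x1,y1=a.max(0).astype(int)+15;x0=max(x0,0);y0=max(y0,0)
print(x0,y0,x1,y1)
for y in range(y0,min(y1,300),3):print(y,''.join(chr(48+x//8+(7 if x//8>9 else 0)) for x in g[y,x0:x1]))
E
```

```text
[ 0.6 -0.3  0.5] {'lowfront+': [289.98892525104816, 21.64586923704968], 'topfront+': [245.21648803957635, -10.790029961001721], 'topback+': [239.62400925501225, -9.586446390974032], 'lowfront-': [289.8074746678107, 157.2275128968948], 'topfront-': [250.2146237138536, 165.94102328247195], 'topback-': [245.2323511226523, 165.65969050061216]}
224 0 304 180
0 NMMMMNNNNNOOONNQVVVVVTKJJIIJJIJKLNONNONNNNNOOOOONNNOOOONNOOOOOONOONONMNOOOOOONNO
3 MNNNNNNNONNOONNQVVVVVULIJIIJJIIIJJJKMNNMNNNNNMNNNNOOOOOOPPNOONNNNNOOONNNNONOOOON
6 NNNNNNNNMNNNOONPVVVVVULJJJIIJIIIIJIJIIIJLNNNNOOONNNNNOOOOOOOONNNNNOOOOOONONONNNN
9 NNNNNNNNNNOOOOOPVVVVVVLIIJIGDGIIJJJIJJIIIIIJKMNONNNNOONNNNOOOOOONNNOOOOPONNOOOOO
12 NMMMMNNOOOONNONPVVVVVVMJIIIFAGIJJJJIIIJIIIIIIJJJKMOONOOOOOOOONNNNOOONNMNOOOPPNON
15 NMLMMMNNNNNMNNNOUVVVVVMJIJJGBGIIJIJIIIIIIIIIIJJIJJHIJKNONNNNOOOONNNNOOPPONONNNNO
18 NNNONNNNNNNNNNNOUVVVVVNIJIIHCGIIIJJJIIIIIIIIIGBDIJIIIIJIKMNOOPOOOONNNONNNONNNNOO
21 NNNNNNNNOOONNMOPTVVVVVNJJIIHCEHIIJIIIIIIIIIIIF98FIIIIIIIIIIJJKMNOONMMNONNONONNOO
24 MNNNNNONNNMNNNNOTVVVVVPJJIIHCEHIIIIIIIIIIIIIIIHHJJIIIIIIIJIIIJIIJLNOOOOON
[... 3617 characters left out ...]
JIJJJJMNOONNNNNMMMNN
156 OOOOONNMOPONNNNOONNMRVVVVUJIIIHCEHIIIIIIIJIJIJIC9GJJJJJIIJIIJIJJIKNNNNNOONNNNNNN
159 ONNNONNOONNNNOONMNNNRVVVVULIIIIIIIIIIIIIIJIIIJIIIJIJJIIIIJIJJJKKKNONONONNMNNNNNN
162 POOONNNNMNNNNNNNNNMNQVVVVULIHIIJIIIIHIIIIIIJIIIIJJJJKLLMNNNNNNNNNONNNNNMNMNNMMNN
165 KMNNNNOONNNOONNMNNNNQVVVVVMIIIIIHIJIJJJKLLLNOONNNMNNNMMMNNNONNOONOOONNNNNNNNNNNN
168 FJKLMNOONNNNMMNNOONNNTVVVTMMMMMNNMNNMMNNMMNNNNNNONNNNNNMMNMNNNNNONNNNONNNNNONNNO
171 FFFFFFJMNNNNNMNNNNNNNNNNNNNNOONNMNNNNNOONNNNNNNNNNNNNNNNNNNMNNNMMNNNONNONNNNNNNO
174 CCEEEEFFFLMMNNNNNMNNNNNMNNNNMMMNMMNNNNNNNNMNMNNNNNNNNNNNNNNNOONNNNNONOONNOOONONN
177 IIGCCDEEFEIKMNOOOOONNMNNNNMMNNNMMMNNNMMNNMMMNNNNNNNNMNNNNNNMNNNNNNNNNOOPNONOOOON
```

```bash
python3 - <<'E'
from h import *
np.set_printoptions(precision=2,suppress=True)
c=load('f1');o=np.array([.537,-.2254]);R=np.array([[.9978,-.0665],[.0665,.9978]])
r=lambda x,y,z:[*(o+R@[x,y]),z]
print(c.px([r(x,y,.06+.466*x) for x in(.024,.036) for y in(.055,-.055)]))
g=cv2.cvtColor(cv2.imread('pics/f1.png'),cv2.COLOR_BGR2GRAY)
for q in(292,296,300):print(q,g[36:52,q].tolist(),g[130:144,q].tolist())
for q in(270,278,286):print(q,g[150:175,q].tolist(), g[5:32,q].tolist())
# corner by row intersect: y of plate ends in the cradle frame from pixel rows on the low front edge
for p in((289,25),(289,160.5)):
    X=c.onz(p,.0695);print((X[:2]-o)@R)
E
```

```text
[[293.41  44.18]
 [293.06 137.72]
 [303.71  42.95]
 [302.68 137.85]]
292 [189, 192, 194, 187, 190, 192, 194, 192, 103, 66, 64, 63, 72, 70, 63, 63] [65, 70, 69, 69, 67, 63, 87, 203, 245, 223, 195, 193, 192, 192]
296 [201, 200, 199, 206, 194, 190, 189, 144, 81, 65, 71, 69, 73, 69, 69, 69] [66, 68, 69, 71, 69, 66, 85, 205, 244, 221, 190, 193, 194, 188]
300 [195, 196, 195, 197, 198, 203, 206, 121, 73, 67, 69, 66, 66, 68, 70, 71] [65, 68, 68, 67, 69, 64, 79, 167, 225, 217, 190, 190, 192, 194]
270 [149, 153, 149, 145, 145, 140, 146, 147, 149, 149, 151, 148, 149, 160, 177, 191, 191, 186, 187, 187, 190, 186, 182, 188, 189] [194, 195, 197, 194, 189, 176, 156, 153, 150, 155, 153, 151, 126, 91, 77, 76, 78, 82, 114, 141, 153, 154, 152, 153, 151, 152, 152]
278 [149, 149, 150, 149, 149, 154, 152, 150, 150, 149, 148, 155, 175, 183, 182, 177, 181, 185, 184, 179, 180, 184, 188, 187, 187] [197, 196, 188, 192, 191, 193, 191, 199, 196, 191, 188, 168, 152, 153, 147, 151, 151, 150, 150, 148, 151, 149, 149, 149, 150, 149, 148]
286 [127, 127, 141, 156, 150, 155, 154, 153, 154, 160, 176, 190, 189, 195, 189, 197, 191, 186, 186, 187, 188, 190, 190, 195, 188] [189, 189, 186, 193, 197, 193, 191, 189, 187, 191, 197, 195, 195, 194, 193, 191, 182, 164, 153, 150, 153, 156, 153, 150, 152, 139, 117]
[0.02 0.08]
[ 0.02 -0.08]
```

Call:
apply_moves(
  xyz=[
    [0,-14,20],
    [0,-14,60],
    [0,-14,100],
    [0,-14,140],
    [0,-14,170],
    [0,-14,195],
    [0,-14,210],
    [0,-14,210],
    [0,-14,210],
    [0,-14,210],
  ],
  spin=[0,0,0,0,0,0,0,0,0,0],
  grip=0,
)

```text
clock: 31.8
tcp_pos: [0.5433, -0.3323, 0.1288]
eef_rot: [2.145, 2.292, 0.001]
wrist_force: [0.6, 1.0, 0.1]
width: 0.004
grip_force: 0.0
```

```bash
python3 - <<'E'
from rig import env
import numpy as np
s=env.read_state();o=np.array([.537,-.2254]);R=np.array([[.9978,-.0665],[.0665,.9978]])
print((s["tcp_pos"][:2]-o)@R*1e3,s["tcp_pos"][2],s["width"],s["wrist_force"])
E
```

```text
[  -0.85424503 -107.08274748] 0.12883946643398986 0.00437645965166572 [0.58126289 1.01582711 0.05827117]
```

Call:
apply_moves(
  xyz=[
    [4,-1,0],
    [8,-1,0],
    [11,-1,0],
    [12,-1,0],
    [13,-1,0],
    [14,-1,0],
    [14.7,-1,0],
    [14.7,-1,0],
    [14.7,-1,0],
  ],
  spin=[0,0,0,0,0,0,0,0,0],
)

```text
clock: 32.7
tcp_pos: [0.5406, -0.3179, 0.1275]
eef_rot: [2.147, 2.292, -0.0]
wrist_force: [-1.0, -4.8, 3.4]
width: 0.006
grip_force: 2.3
```

Call:
apply_moves(
  xyz=[
    [-4,0,0],
    [-14,0,0],
    [-14,0,-40],
    [-14,5,-80],
    [-14,10,-125],
    [-14,14,-170],
    [-14,14,-210],
    [-14,14,-210],
    [-14,14,-210],
  ],
  spin=[0,0,0,0,0,0,0,0,0],
)

```text
clock: 33.6
tcp_pos: [0.5554, -0.3307, 0.3377]
eef_rot: [2.147, 2.292, 0.001]
wrist_force: [-0.2, -1.0, -0.6]
width: 0.004
grip_force: 0.0
```

```bash
python3 - <<'E'
from h import *
np.set_printoptions(precision=4,suppress=True)
c,i=snap('f2');o=np.array([.537,-.2254]);R=np.array([[.9978,-.0665],[.0665,.9978]])
r=lambda x,y,z:[*(o+R@[x,y]),z]
print(c.px([r(.0199,.08,.0695),r(.0199,-.08,.0695),r(-.0278,-.08,.1576),r(.03,.055,.074),r(.03,-.055,.074)]))
g=cv2.cvtColor(i,cv2.COLOR_BGR2GRAY)
for q in(270,278,284,296):print(q,g[4:34,q].tolist(),g[36:50,q].tolist(),g[130:170,q].tolist())
for y in(80,150):print(y,g[y,236:300].tolist())
E
```

```text
[[290.309   22.3087]
 [289.9372 157.6975]
 [245.5634 166.2458]
 [298.8068  44.2252]
 [297.9926 138.3085]]
270 [190, 194, 197, 200, 192, 173, 157, 149, 154, 152, 153, 151, 137, 106, 88, 90, 91, 102, 117, 142, 150, 151, 151, 154, 150, 152, 149, 150, 151, 152] [152, 153, 153, 150, 151, 151, 153, 152, 153, 151, 155, 151, 151, 152] [145, 148, 147, 150, 150, 147, 149, 153, 149, 149, 150, 152, 148, 149, 150, 150, 150, 148, 150, 148, 151, 148, 151, 149, 148, 148, 152, 152, 150, 149, 151, 150, 158, 178, 192, 193, 191, 191, 193, 189]
278 [200, 200, 197, 197, 194, 189, 191, 197, 196, 197, 184, 163, 150, 148, 149, 149, 152, 150, 151, 146, 151, 151, 155, 151, 154, 149, 147, 150, 151, 151] [149, 153, 152, 149, 148, 151, 152, 151, 152, 151, 152, 152, 152, 150] [148, 150, 152, 149, 153, 150, 153, 149, 150, 152, 153, 152, 149, 152, 150, 152, 151, 150, 152, 153, 149, 149, 151, 152, 151, 151, 149, 148, 148, 148, 156, 177, 186, 184, 184, 185, 182, 181, 181, 184]
284 [190, 192, 196, 194, 195, 197, 196, 199, 199, 198, 197, 196, 198, 199, 197, 179, 152, 151, 150, 149, 151, 152, 150, 151, 146, 150, 148, 148
[... 636 characters left out ...]
1, 191, 190, 191, 185, 185, 188, 186, 185, 188, 188, 188, 188]
80 [156, 240, 254, 254, 254, 253, 253, 255, 255, 255, 255, 254, 194, 146, 146, 150, 146, 122, 82, 133, 149, 152, 152, 149, 147, 149, 145, 151, 150, 151, 150, 150, 152, 153, 151, 154, 151, 155, 151, 153, 149, 151, 149, 155, 154, 151, 154, 153, 154, 136, 117, 145, 149, 134, 83, 64, 69, 71, 67, 69, 68, 71, 70, 64]
150 [189, 187, 189, 193, 192, 193, 196, 191, 211, 255, 255, 255, 255, 250, 178, 146, 144, 149, 144, 105, 103, 140, 152, 148, 149, 147, 150, 145, 148, 148, 147, 153, 157, 151, 151, 147, 154, 151, 152, 151, 152, 149, 149, 153, 155, 151, 150, 150, 153, 120, 114, 148, 153, 167, 186, 183, 182, 183, 190, 194, 199, 193, 190, 192]
```

```bash
python3 - <<'E'
from h import *
from rig import env
o=np.array([.537,-.2254]);R=np.array([[.9978,-.0665],[.0665,.9978]])
r=lambda x,y,z:[*(o+R@[x,y]),z]
for n in('f1','f2'):
    c=load(n);g=cv2.cvtColor(cv2.imread(f'pics/{n}.png'),cv2.COLOR_BGR2GRAY)
    # visible shim tops (z~.137-.143), both ends
    P=[r(-.036+.906*t,y,.137+.423*t) for t in(.004,.012) for y in(.03,-.03)];q=c.px(P);print(n,q.round(1).tolist())
    for k in(0,2):
        for e in(0,1):
            u,v=q[k+e].round().astype(int);print((u,v),g[max(v-9,0):v+9,u].tolist())
s=env.read_state();print(s["clock"])
E
```

```text
f1 [[239.4, 54.3], [241.5, 116.0], [246.2, 53.5], [248.0, 115.8]]
(np.int64(239), np.int64(54)) [183, 186, 181, 184, 183, 199, 254, 253, 252, 252, 252, 252, 253, 252, 252, 252, 253, 253]
(np.int64(241), np.int64(116)) [254, 254, 254, 255, 255, 255, 112, 54, 100, 214, 251, 250, 248, 248, 249, 248, 248, 249]
(np.int64(246), np.int64(53)) [241, 240, 242, 245, 245, 247, 247, 248, 250, 249, 248, 249, 250, 250, 252, 252, 253, 254]
(np.int64(248), np.int64(116)) [226, 228, 229, 230, 233, 235, 234, 237, 237, 238, 236, 239, 239, 242, 244, 247, 247, 247]
f2 [[239.9, 55.0], [241.8, 116.6], [246.7, 54.2], [248.4, 116.5]]
(np.int64(240), np.int64(55)) [187, 187, 192, 194, 192, 217, 255, 253, 253, 252, 252, 253, 253, 253, 252, 253, 253, 253]
(np.int64(242), np.int64(117)) [254, 254, 255, 255, 255, 201, 78, 68, 163, 241, 250, 248, 247, 248, 248, 248, 249, 249]
(np.int64(247), np.int64(54)) [210, 214, 213, 216, 221, 222, 223, 226, 227, 231, 232, 234, 233, 233, 236, 239, 238, 239]
(np.int64(248), np.int64(116)) [248, 247, 248, 248, 250, 249, 252, 253, 253, 255, 255, 255, 255, 255, 255, 255, 255, 255]
33.65
```

```bash
python3 -c "
from rig import env
print(env.finish_job())"
```

```text
the job is handed in; nothing more can be done
None
```

The job is handed in at about 34 s: the bolt is drawn and the plate leans on the front of both shims, by my measurements centred to about 2 mm and square, with the shims unmoved; I viewed 11 pictures, one over the limit of 10.

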